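Put the frother barrel back in its dock

TASK

At the coffee station, take the rinsed, flanged milk-frother barrel off the drip tray and slide it sideways into the slotted plate of the frother dock, flange under the plate, pushing gently past the sprung rollers until it is fully home against the end of the slot. Then push the locking bar fully across behind it. Never press the barrel on the plate, or the bar, with more than about 25 N, and leave everything else where it is.

Things in the scene. Friction and masses are not known exactly. Their poses are not given: they have to be found in the camera images.
- barrel: Frother barrel: upright plain steel turned part, 110 to 220 g, 90 mm tall, round about z. Origin: centre of its underside. From the bottom: flange 46 mm diameter, 5 mm thick; neck 26 mm diameter to z = 30 mm; body 34 mm diameter to z = 76 mm (grip here); black cap 28 mm diameter to 80 mm; black stub 10 mm diameter to 90 mm. Starts upright in any of the drip tray's three places.
- dock: Frother dock, fixed: black base 6 mm thick, slotted aluminium plate on it. Origin on the counter under the seated barrel's axis, z up; the barrel slides in along the dock's +x. Open apron (top z = 6 mm) from x = -115 mm to the plate, y -65 to 115 mm. Behind, x = 80 to 170 mm, y -65 to 85 mm, a black housing 48 mm high. Apart from it and the bar's knob nothing on the dock is above 32 mm.
- plate: The slotted aluminium plate, screwed to the dock; its origin and axes are the dock's own. Plate: x = -35 to 45, |y| to 46, z = 14 to 22 mm; the flange's channel under it is 8 mm high, 53 mm wide. The slot is 29 mm wide along x, with a 45 degree lead-in (49 mm wide at x = -45 mm) and ends at x = 13 mm, where the neck stops hard.
- rollers (a point): Midpoint between two sprung steel rollers, 10 mm diameter (dock x = -3.5, y = 0, z = 18 mm), that stick into the slot from both sides, leaving 22 mm, and spread under the 26 mm neck. Pushing the barrel past them takes up to about 15 N (felt from dock x = -12 mm of the barrel's axis), then it gets easy until the hard stop at the slot's end.
- seat (a point): Point on the dock's floor where the barrel's origin is when fully home (dock x = 0, y = 0, z = 6 mm); axes as the dock's.
- mouth (a point): Point on the dock's apron, 80 mm before the seat (dock x = -80 mm, y = 0, z = 6 mm), where the barrel can stand clear of the plate before it is slid in along +x; axes as the dock's.
- lockbar (a joint): Travel of the locking bar, m: 0 to 0.008 at the start (open), 0.046 fully across. Steel bar 8 mm square, 84 mm long, on the plate at dock x = -23 to -15, z = 22 to 30 mm; slides along the dock's -y with 1.5 N of friction and stays where left. Its tip is at dock y = 26 mm at 0 and -20 mm at 0.046; it passes 2 mm behind the neck of a barrel that is home.
- lockbar_knob (a point): Centre of the top of the bar's upright steel knob, 18 mm diameter, from z = 38 to 66 mm over the counter. At dock x = -19 mm, y = 100 mm at joint 0 and 54 mm fully across.
- tray: Dark steel drip tray, fixed, 150 x 320 x 12 mm (x, y, z), origin under its centre; its top is at z = 12 mm. Three things stand on it in a row along its y axis, about 100 mm apart and up to 30 mm off that axis.
- canister: Plain steel jar without flange, black cap, 38 mm diameter, 85 mm tall, on the tray. Leave alone. Origin: centre of its underside.
- shotcup: Small open steel cup, 56 mm diameter, 60 mm tall, on the tray. Leave alone. Origin: centre of its underside.
- cup: White mug, 80 mm diameter, 70 mm tall. Leave alone. Origin: centre of its underside.
- sugar: Clear jar with steel lid, 70 mm diameter, 110 mm tall. Leave alone. Origin: centre of its underside.
- puckbox: Cardboard box 70 x 100 x 50 mm. Leave alone. Origin: centre of its underside.
- spoon: Spoon with a wooden handle, under 200 mm long, lying on the counter. Leave alone.
- tamper: Steel disc 54 mm diameter, 30 mm tall. Leave alone. Origin: centre of its underside.
Things that resemble listed ones, but are neither listed nor needed, are in the scene too. What is shaped like the barrel but blue or red is not meant.

How it is judged (in metres and radians):
On the way:
1. the barrel is fully home in the slot, flange under the plate, while the locking bar is still open (x of barrel in the frame of seat between -0.002 and 0.003 m and y of barrel in the frame of seat between -0.003 and 0.003 m and z of barrel in the frame of seat between -0.0035 and 0.0035 m and angle between barrel's own z axis and vertical below 0.1 rad and value of joint lockbar below 0.015 m), for 0.2 s.
At the end, for the whole second after the job is handed in: The barrel stands upright (within 6 degrees) and at rest in the dock with its flange under the slotted plate (height within 3.5 mm of the seat), its axis within 2 mm of the seat short of home and 3 mm otherwise, and the locking bar is at least 42 of 46 mm across (x of barrel in the frame of seat between -0.002 and 0.003 m and y of barrel in the frame of seat between -0.003 and 0.003 m and z of barrel in the frame of seat between -0.0035 and 0.0035 m and angle between barrel's own z axis and vertical below 0.1 rad and value of joint lockbar above 0.042 m and linear speed of barrel below 0.02 m/s and velocity of joint lockbar below 0.01 m/s); the robot touches nothing.
It fails at once if the barrel is pressed on the slotted plate with more than 30 N (contact force between barrel and plate above 30 N).
It fails at once if the locking bar's knob is loaded with more than 30 N (contact force between the fingers and lockbar above 30 N).
It fails at once if something else is moved more than 15 mm (distance of any of canister, shotcup, cup, sugar, puckbox, spoon, tamper from where it was at the start of the episode above 0.015 m).
It also fails if it takes over 67 s, if anything falls off the work surface, if the arm or the gripper's body presses on something with over 40 N, if the wrist force passes 120 N, or if a joint passes its speed limit or range.

ROBOT

A 6-joint arm with a two-finger parallel gripper is mounted at the origin on the work surface. World frame = base frame: x ahead of the robot, y to its left, z up, the work surface at z = 0. Lengths are in mm, angles in rad, forces in N, time in s.
With the tool pointing down it reaches from about 250 to 775 mm from the base axis. Payload 4 kg.
Tool frame: the origin (TCP) lies on the mounting face of the last link; the fingertips stand 199 mm ahead of it and the grasp point (between the pads) lies 180 mm ahead of it; z points along the fingers, y is the direction in which the jaws open and shut (so a half turn about z gives the same grasp; the last joint's range is limited). The gripper opens to 94 mm and grips with 3 to 60 N. Pads are 16 mm wide; open, the fingers measure 119 mm over their backs; the gripper's body (75 mm by 177 mm) begins 78 mm behind the grasp point.
Start: joints at [1.012, 0.087, 1.371, -0, 1.684, -0.103], TCP at [242.102, 493.849, 404.706] pointing down, gripper open.
Joint ranges: [-3.1, 3.1], [-0.76, 2.03], [0.27, 2.55], [-1.08, 4.22], [0.17, 2.65], [-2.57, 2.57]. Speed limits (rad/s): [2.79, 2.79, 3.14, 3.14, 3.14, 3.14].

INTERFACE

Orientations are given as a rotation vector (axis times angle).
In Python, from workcell import telemetry, eyes, hand_in gives the robot as it stands. The module is installed in compiled form; this text tells all that it offers.
- The arm moves only by the tool servo_tool, never from a script. Its argument "deltas" is a list of rows, each an object with "hand": the opening, from -1 (shut) to 1 (fully open); "delta_pos": the shift along the tool's x, y, z in units of 0.4 m (1.0 is 0.4 m), a list of three; "rot": the turn, a rotation vector about the tool's x, y, z in units of 60 degrees (1.0 is 60 degrees), a list of three. In form: [{"hand": hand, "delta_pos": [tx, ty, tz], "rot": [wx, wy, wz]}, ...]. A call has exactly 8 rows; each row is the pose to reach, as a shift and turn from the pose commanded when the call began, along the tool's axes at that moment; what a row does not reach only later rows make up. A row lasts 1/12 s, in which the tool goes at most 41.7 mm and 7.16 degrees, less where a joint would pass 70% of its speed; a pose out of reach is approached as far as the arm can. A call with a number of a shift or a turn outside -1 to 1 is refused whole. A call with a gripper value outside its range is refused whole. The fingers move at their own pace and stop on an object; "grip_force" is the grip in N (left out, the last holds). Time passes only in rows, so rows that repeat a pose let the fingers close, or fill a call up. It gives the time, the measured TCP pose, the force and the opening at its end, in the units of the state.
- telemetry.sense(): the state, without advancing time (a new reading comes with each control period).
- eyes.read_camera(name): name is "scene" or "top" or "wrist"; returns a dict with "color" (384x512x3 uint8, red, green, blue), "depth" (384x512 float32, mm along the optical axis (not along the pixel's ray), 0 where there is no reading), "fx", "fy", "cx", "cy" (pixels), "eye" and "attitude" of the camera in the world; the wrist camera has in their place "tool_from_camera" (4x4, takes a point from camera to tool coordinates, whose origin is the TCP and whose axes are the flange's). Camera axes: x right, y up, looking along -z (the intrinsics and any distortion apply to the point x, -y, -z); pixel columns grow to the right and rows downward; lengths in mm; the calibration is good to about 2 mm. A picture is of the moment at which its call begins: read the wrist's pose just before it.
- hand_in(): hands the job in, once; it reports no verdict.
Trained networks look in the newest picture that a camera, given by its name, has taken for a name from the list of things; names that differ only in an ending like _2 or _b are one class to them, and where a whole thing is asked for, a point or a joint stands for the part that bears it (a point fixed in the world has none). Each returns a list of dicts, best first, with "score" (0 to 1); they miss things now and then, are a little off and sometimes report something else, mostly with a low value. They report only what shows in the picture. A call takes as long as a camera call. They do not tell look-alikes from the thing itself.
- eyes.boxes_of(camera, label): "at" ([x, y, z] in mm, in the coordinates of the camera as it stood for that picture, good to about 4 mm: the middle of the surface that is visible of it).
The state is a dict: "time_s": time; "qpos": joint angles; "qvel": joint speeds; "joint_torque": joint torques, N m; "tcp_pos": TCP position; "orientation": TCP orientation; "contact_force": force on the tool from outside, world axes, zero at the start; "torque": the same for the moment, N m; "width": finger opening in mm.
Only numpy, scipy, OpenCV 4.12 (cv2) and the standard library are available. Lean on these libraries where they do the work, as an engineer would, in place of code of your own. Each camera call takes 0.05 s, during which the arm holds its last target.

## Working session

There is one attempt and no reset: what is moved stays moved. The work goes in short steps, Python scripts to look and compute and a tool call to move; the robot and the scene stay as the last step left them, time stands still between calls to the robot, and variables do not carry over. Pictures are saved under pics/ and viewed, and the job is handed in when it is done.

Besides the shell and the picture viewer there is one more tool, called after "Call:" as name(argument=value, ...) on one line, values as JSON. servo_tool: Moves the arm, as the interface text tells. Its arguments: {"type":"object","properties":{"deltas":{"type":"array"},"grip_force":{"type":"number"}},"required":["deltas"]}

```bash
mkdir -p pics; cat > h.py <<'E'
import numpy as np, cv2
from scipy.spatial.transform import Rotation as R
from workcell import telemetry, eyes, hand_in
np.set_printoptions(precision=1,suppress=True)
def cam(name):
    s=telemetry.sense()
    c=eyes.read_camera(name)
    if 'tool_from_camera' in c:
        T=np.eye(4);T[:3,:3]=R.from_rotvec(s['orientation']).as_matrix();T[:3,3]=s['tcp_pos']
        c['T']=T@np.array(c['tool_from_camera'])
    else:
        T=np.eye(4);a=np.array(c['attitude'])
        T[:3,:3]=a if a.shape==(3,3) else R.from_rotvec(a).as_matrix()
        T[:3,3]=c['eye'];c['T']=T
    return c
def cloud(c):
    d=c['depth'].astype(float);v,u=np.mgrid[:d.shape[0],:d.shape[1]]
    P=np.stack([(u-c['cx'])/c['fx']*d,-(v-c['cy'])/c['fy']*d,-d],-1)
    W=P@c['T'][:3,:3].T+c['T'][:3,3]
    W[d<=0]=np.nan
    return W
def pt(c,p): return c['T'][:3,:3]@np.array(p)+c['T'][:3,3]
def proj(c,w):
    p=c['T'][:3,:3].T@(np.array(w,float)-c['T'][:3,3])
    return c['cx']+c['fx']*p[0]/-p[2], c['cy']-c['fy']*p[1]/-p[2]
def save(c,n): cv2.imwrite('pics/'+n+'.png',cv2.cvtColor(c['color'],cv2.COLOR_RGB2BGR))
E
python3 - <<'E'
from h import *
print(telemetry.sense())
for n in ['scene','top','wrist']:
    c=cam(n);save(c,n+'0');print(n,{k:v for k,v in c.items() if k not in('color','depth')})
    for l in ['barrel','dock','lockbar_knob','tray','canister','shotcup','cup','sugar','puckbox','spoon','tamper']:
        print(n,l,[(round(b['score'],2),pt(c,b['at']),np.round(proj(c,pt(c,b['at'])))) for b in eyes.boxes_of(n,l)][:4])
E
```

```text
{'time_s': 0.0, 'qpos': array([ 1. ,  0.1,  1.4, -0. ,  1.7, -0.1]), 'qvel': array([ 0.,  0.,  0., -0., -0.,  0.]), 'joint_torque': array([  0. , -34. , -30.2,   0.1,   0. ,  -0. ]), 'tcp_pos': array([242.1, 493.8, 403.5]), 'orientation': array([-0.7, -3.1,  0. ]), 'contact_force': array([-0.2, -0.1,  0. ]), 'torque': array([-0. , -0. ,  0.1]), 'width': 94.0777476800997}
scene {'fx': 490.301884489754, 'fy': 490.301884489754, 'cx': 254.18519047519388, 'cy': 180.8257541072607, 'eye': array([1378.6,  550. , 1185.3]), 'attitude': array([0.5, 0.8, 2. ]), 'T': array([[  -0.5,   -0.6,    0.6, 1378.6],
       [   0.9,   -0.4,    0.3,  550. ],
       [   0. ,    0.7,    0.7, 1185.3],
       [   0. ,    0. ,    0. ,    1. ]])}
scene barrel [(0.62, array([ 714. , -209.1,   40.1]), array([148., 203.])), (0.59, array([537.2,  -8.3,  46.6]), array([235., 191.])), (0.55, array([ 552.5, -145.7,   55.1]), array([196., 175.]))]
scene dock []
scene lockbar_knob [(0.62, array([600.4, 131.8,  22.2]), array([264., 229.])), (0.54, array([562.4, 208.3,  30.3]), array([293., 229.]))]
scene tray [(0.64, array
[... 2268 characters left out ...]
'fx': 326.6271369108359, 'fy': 326.6271369108359, 'cx': 252.72224100082934, 'cy': 194.20929140991703, 'tool_from_camera': array([[ 0. ,  1. ,  0.3, 82.9],
       [ 1. , -0. , -0. , -0.8],
       [-0. ,  0.3, -1. , 20. ],
       [ 0. ,  0. ,  0. ,  1. ]]), 'T': array([[  0.4,  -0.9,  -0.3, 167.3],
       [  0.9,   0.4,   0.1, 529.7],
       [  0. ,  -0.3,   1. , 384.6],
       [  0. ,   0. ,   0. ,   1. ]])}
wrist barrel []
wrist dock []
wrist lockbar_knob []
wrist tray []
wrist canister []
wrist shotcup []
wrist cup []
wrist sugar []
wrist puckbox [(0.8, array([250. , 380.4,  52.2]), array([163., 230.]))]
wrist spoon [(0.74, array([495. , 365.5,  11.1]), array([250., 367.]))]
wrist tamper []
```

View images.

```bash
python3 - <<'E'
import cv2
a=cv2.imread('pics/scene0.png');cv2.imwrite('pics/scene0b.png',cv2.resize(a[110:320,80:400],None,fx=2.5,fy=2.5,interpolation=cv2.INTER_CUBIC))
a=cv2.imread('pics/top0.png');cv2.imwrite('pics/top0b.png',cv2.resize(a[90:300,120:400],None,fx=2.8,fy=2.8,interpolation=cv2.INTER_CUBIC))
E
```

```text
(no output)
```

View pics/scene0b.png

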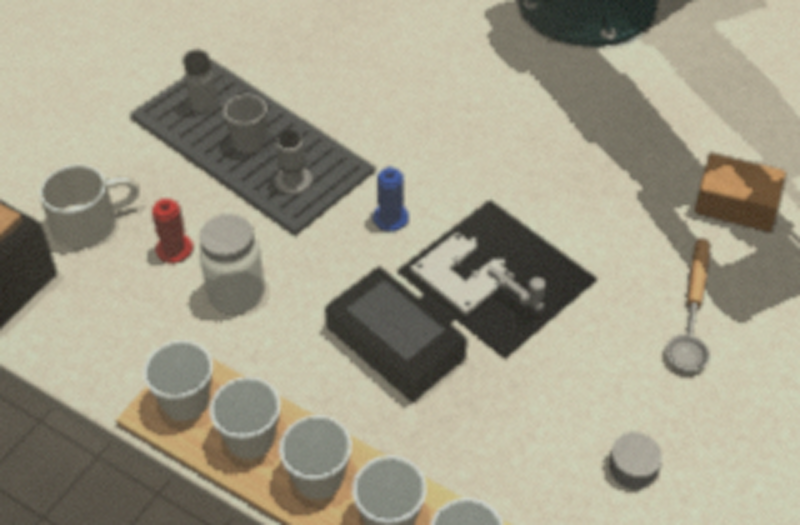

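View pics/top0b.png

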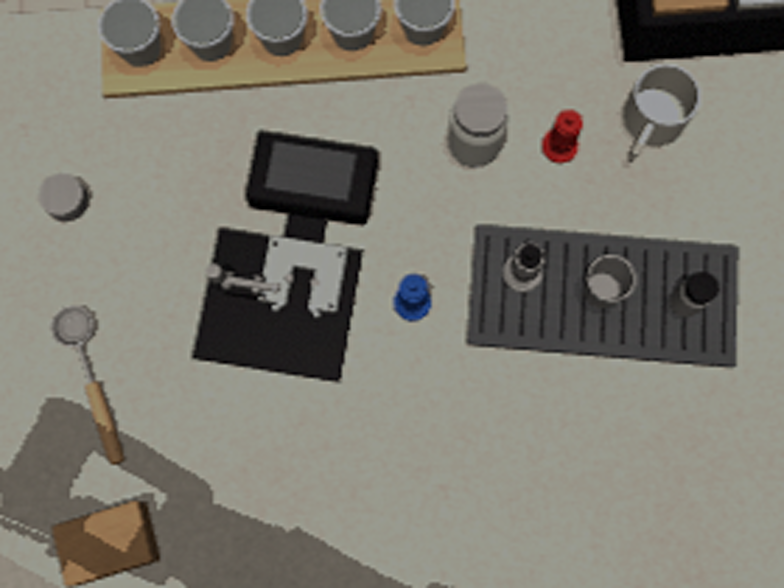

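```bash
cat >> h.py <<'E'
def tool():
    s=telemetry.sense();return s,R.from_rotvec(s['orientation']),np.array(s['tcp_pos'])
def goto(p,jaw=None):
    """TCP world target p, tool down; jaw=yaw of tool y axis (world rad, mod pi)."""
    s,r,p0=tool();M=r.as_matrix()
    d=M.T@(np.array(p)-p0)/400
    if jaw is None: y=M[:,1].copy()
    else:
        y=np.array([np.cos(jaw),np.sin(jaw),0])
        if y@M[:,1]<0:y=-y
    y[2]=0;y/=np.linalg.norm(y);z=np.array([0,0,-1.]);x=np.cross(y,z)
    w=(r.inv()*R.from_matrix(np.stack([x,y,z],1))).as_rotvec()/np.radians(60)
    np.set_printoptions(precision=4,suppress=True)
    print('t',s['time_s'],'q',s['qpos'],'tooly yaw',np.degrees(np.arctan2(M[1,1],M[0,1])),'width',s['width'])
    print('delta_pos',d,'rot',w,'dist',np.linalg.norm(d)*400)
def ray(c,u,v,z):
    d=np.array([(u-c['cx'])/c['fx'],-(v-c['cy'])/c['fy'],-1.]);d=c['T'][:3,:3]@d;o=c['T'][:3,3]
    return o+d*(z-o[2])/d[2]
E
python3 - <<'E'
from h import *
c=cam('top')
f=lambda x,y:(120+x/2.8,90+y/2.8)
for n,x,y,z in [('apronBL',193,358,6),('apronBR',340,380,6),('apTL',218,228,6),('apTR',362,243,6),('knob',213,270,66),('barrelflange',522,270,17),('plateTL',268,238,22),('plateTR',346,250,22)]:
    print(n,ray(c,*f(x,y),z))
s,r,p=tool();print(r.as_matrix())
E
```

```text
apronBL [475.7 247.    6. ]
apronBR [435.8  74.    6. ]
apTL [634.9 210.9   6. ]
apTR [602.   36.2   6. ]
knob [565.7 209.4  66. ]
barrelflange [ 550.2 -153.2   17. ]
plateTL [612.5 148.7  22. ]
plateTR [590.2  55.8  22. ]
[[-0.9  0.4  0. ]
 [ 0.4  0.9  0. ]
 [-0.   0.  -1. ]]
```

```bash
python3 - <<'E'
from h import *
goto([566,130,340],np.radians(-13))
E
```

```text
t 1.85 q [ 1.0119  0.0871  1.3707  0.      1.6836 -0.1031] tooly yaw 63.882483453608856 width 94.06889719526501
delta_pos [-1.1275 -0.4603  0.1618] rot [ 0.0001 -0.0001  1.2814] dist 491.4032248473714
```

View pics/wrist0.png

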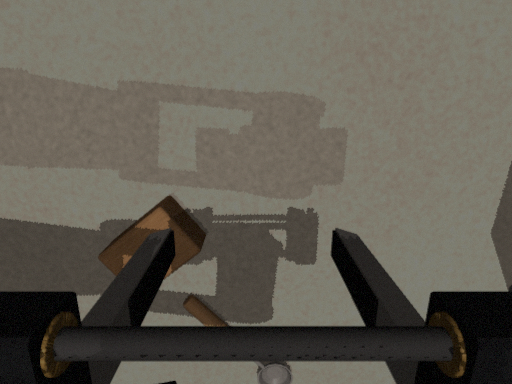

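Call:
servo_tool(deltas=[{"hand":1,"delta_pos":[-0.8,-0.3,0.08],"rot":[0,0,0.9]},{"hand":1,"delta_pos":[-0.8,-0.3,0.08],"rot":[0,0,0.9]},{"hand":1,"delta_pos":[-0.8,-0.3,0.08],"rot":[0,0,0.9]},{"hand":1,"delta_pos":[-0.8,-0.3,0.08],"rot":[0,0,0.9]},{"hand":1,"delta_pos":[-0.8,-0.3,0.08],"rot":[0,0,0.9]},{"hand":1,"delta_pos":[-0.8,-0.3,0.08],"rot":[0,0,0.9]},{"hand":1,"delta_pos":[-0.8,-0.3,0.08],"rot":[0,0,0.9]},{"hand":1,"delta_pos":[-0.8,-0.3,0.08],"rot":[0,0,0.9]}])

```text
time_s: 2.52
tcp_pos: [470.8, 250.7, 373.7]
orientation: [2.028, 2.399, 0.001]
contact_force: [0.9, 1.5, 0.1]
width: 94.1
```

```bash
python3 - <<'E'
from h import *
goto([553,71,360],np.radians(-13))
E
```

```text
t 2.5167 q [0.3829 0.0581 1.4629 0.0002 1.6198 0.2156] tooly yaw 9.581916997162216 width 94.09552493660784
delta_pos [-0.4771  0.1278  0.0342] rot [ 0.0006 -0.0005  0.3764] dist 198.05189065946973
```

Call:
servo_tool(deltas=[{"hand":1,"delta_pos":[-0.47,0.13,0.03],"rot":[0,0,0.37]},{"hand":1,"delta_pos":[-0.47,0.13,0.03],"rot":[0,0,0.37]},{"hand":1,"delta_pos":[-0.47,0.13,0.03],"rot":[0,0,0.37]},{"hand":1,"delta_pos":[-0.47,0.13,0.03],"rot":[0,0,0.37]},{"hand":1,"delta_pos":[-0.47,0.13,0.03],"rot":[0,0,0.37]},{"hand":1,"delta_pos":[-0.47,0.13,0.03],"rot":[0,0,0.37]},{"hand":1,"delta_pos":[-0.47,0.13,0.03],"rot":[0,0,0.37]},{"hand":1,"delta_pos":[-0.47,0.13,0.03],"rot":[0,0,0.37]}])

```text
time_s: 3.18
tcp_pos: [553.2, 76.5, 361.6]
orientation: [-2.446, -1.97, -0.0]
contact_force: [-0.2, 0.2, -1.2]
width: 93.8
```

```bash
python3 - <<'E'
from h import *
import pickle
c=cam('wrist');pickle.dump(c,open('w1.pkl','wb'))
s,r,p=tool();print(p,s['qpos'],s['time_s'])
cv2.imwrite('pics/w1.png',cv2.resize(cv2.cvtColor(c['color'],cv2.COLOR_RGB2BGR),None,fx=1.5,fy=1.5,interpolation=cv2.INTER_CUBIC))
E
```

```text
[553.   77.1 361.7] [0.  0.1 1.4 0.  1.6 0.3] 3.2333
```

View pics/w1.png

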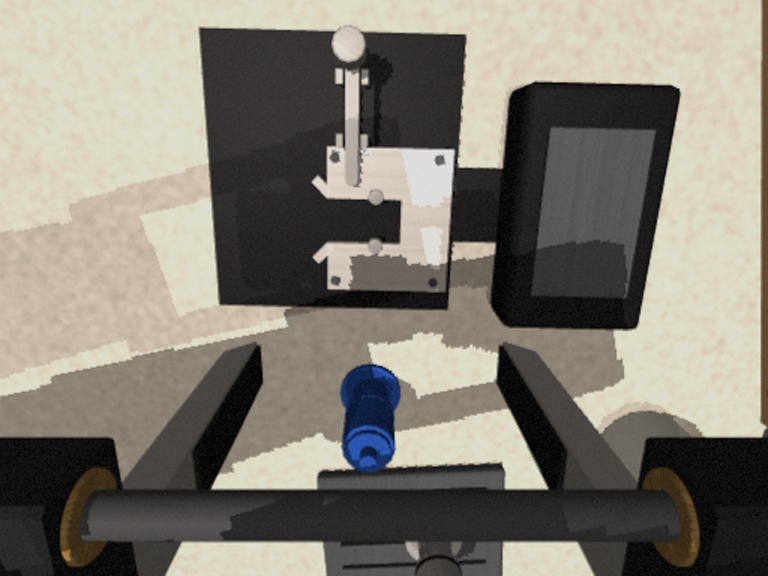

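```bash
python3 - <<'E'
from h import *
import pickle
c=pickle.load(open('w1.pkl','rb'))
a=cv2.cvtColor(c['color'],cv2.COLOR_RGB2BGR)[85:210,200:325]
cv2.imwrite('pics/w1z.png',cv2.resize(a,None,fx=4.8,fy=4.8,interpolation=cv2.INTER_CUBIC))
W=cloud(c)
for z0,z1 in[(15,40),]:
    pass
print(W[150,290],W[60,180],W[30,232],W[170,300])
E
```

```text
[596.  101.4  22.7] [510.2 205.7   5.8] [566.  209.2  65.5] [603.9  75.2   4.6]
```

View pics/w1z.png

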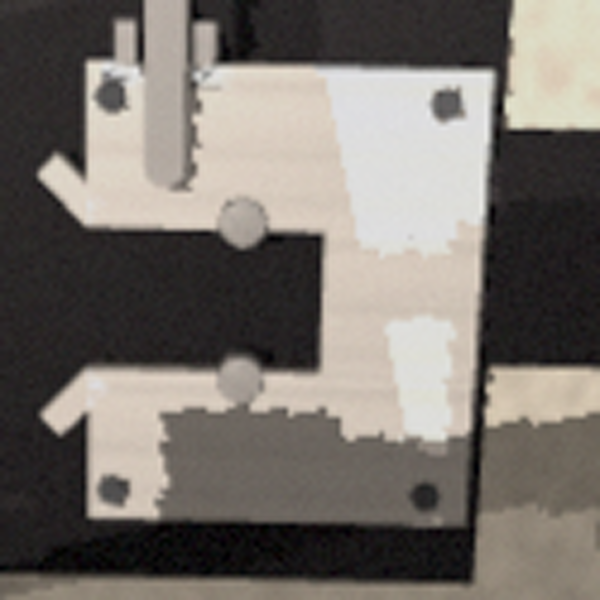

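```bash
python3 - <<'E'
from h import *
import pickle
from scipy.optimize import least_squares
c=pickle.load(open('w1.pkl','rb'))
def f(x,y): return (200+(x+.5)/4.8-.5,85+(y+.5)/4.8-.5)
P=[(87,62,-35,46),(496,70,45,46),(466,526,45,-46),(87,519,-35,-46),(323,232,13,14.5),(321,370,13,-14.5),(90,228,-35,14.5),(90,367,-35,-14.5)]
W=np.array([ray(c,*f(a,b),22)[:2] for a,b,_,_ in P]);D=np.array([p[2:] for p in P],float)
Q=[(200,28,-115,115),(219,304,-115,-65)]
W2=np.array([ray(c,(a+.5)/1.5-.5,(b+.5)/1.5-.5,6)[:2] for a,b,_,_ in Q]);D2=np.array([p[2:] for p in Q],float)
def fun(q,W=W,D=D):
    cs,sn=np.cos(q[2]),np.sin(q[2]);return ((D@np.array([[cs,sn],[-sn,cs]])+q[:2])-W).ravel()
for w,d in[(W,D),(np.r_[W,W2],np.r_[D,D2])]:
    r=least_squares(fun,[562,110,-.23],args=(w,d));print(r.x,np.degrees(r.x[2]));print(r.fun.reshape(-1,2))
q=r.x
k=ray(c,(348+.5)/1.5-.5,(43+.5)/1.5-.5,66)[:2]-q[:2];cs,sn=np.cos(q[2]),np.sin(q[2])
print('knob dock',cs*k[0]+sn*k[1],-sn*k[0]+cs*k[1])
# depth-derived plate height and tray barrel via top/scene
Wc=cloud(c);m=np.abs(Wc[...,2]-23)<4;m[:85]=0;m[210:]=0;print(np.nanmedian(Wc[m],0))
E
```

```text
[561.8 111.2  -0.2] -13.617067444634564
[[-0.2 -0.2]
 [-0.3 -0.5]
 [ 0.1  0.5]
 [ 0.7  0.7]
 [ 0.6 -0.1]
 [-0.2 -0.8]
 [-0.4  0.5]
 [-0.4 -0.2]]
[561.9 111.2  -0.2] -13.71206384800501
[[-0.  -0.2]
 [-0.2 -0.6]
 [ 0.1  0.4]
 [ 0.7  0.8]
 [ 0.7 -0.2]
 [-0.2 -0.8]
 [-0.3  0.5]
 [-0.3 -0.2]
 [-0.4  0.8]
 [-0.2 -0.4]]
knob dock -19.375699804415518 97.20336367227101
[574.1 109.   22. ]
```

```bash
python3 - <<'E'
from h import *
goto([534,-203,350],np.radians(-13.65))
E
```

```text
t 3.2333 q [0.0368 0.1179 1.4222 0.0007 1.6015 0.2506] tooly yaw -12.249951927256562 width 93.78215221427796
delta_pos [-0.6944  0.1021  0.0289] rot [-0.0002 -0.0007  0.0233] dist 280.9720866945718
```

Call:
servo_tool(deltas=[{"hand":1,"delta_pos":[-0.69,0.1,0.03],"rot":[0,0,0.02]},{"hand":1,"delta_pos":[-0.69,0.1,0.03],"rot":[0,0,0.02]},{"hand":1,"delta_pos":[-0.69,0.1,0.03],"rot":[0,0,0.02]},{"hand":1,"delta_pos":[-0.69,0.1,0.03],"rot":[0,0,0.02]},{"hand":1,"delta_pos":[-0.69,0.1,0.03],"rot":[0,0,0.02]},{"hand":1,"delta_pos":[-0.69,0.1,0.03],"rot":[0,0,0.02]},{"hand":1,"delta_pos":[-0.69,0.1,0.03],"rot":[0,0,0.02]},{"hand":1,"delta_pos":[-0.69,0.1,0.03],"rot":[0,0,0.02]}])

```text
time_s: 3.9
tcp_pos: [533.0, -205.2, 349.3]
orientation: [2.47, 1.939, -0.003]
contact_force: [-0.0, 0.6, 0.0]
width: 93.9
```

```bash
python3 - <<'E'
from h import *
import pickle
c=cam('wrist');pickle.dump(c,open('w2.pkl','wb'))
s,r,p=tool();print(p,s['time_s'])
for l in ['barrel']: print(l,[(round(b['score'],2),pt(c,b['at']),np.round(proj(c,pt(c,b['at'])))) for b in eyes.boxes_of('wrist',l)][:4])
cv2.imwrite('pics/w2.png',cv2.resize(cv2.cvtColor(c['color'],cv2.COLOR_RGB2BGR),None,fx=1.5,fy=1.5,interpolation=cv2.INTER_CUBIC))
E
```

```text
[ 533.4 -202.9  349.5] 3.95
barrel [(0.7, array([517.8, -42. ,   4.1]), array([192.,  12.])), (0.61, array([ 700.2, -213.5,   60.8]), array([450., 161.])), (0.57, array([ 549.4, -153.2,   90.5]), array([257., 137.]))]
```

View pics/w2.png

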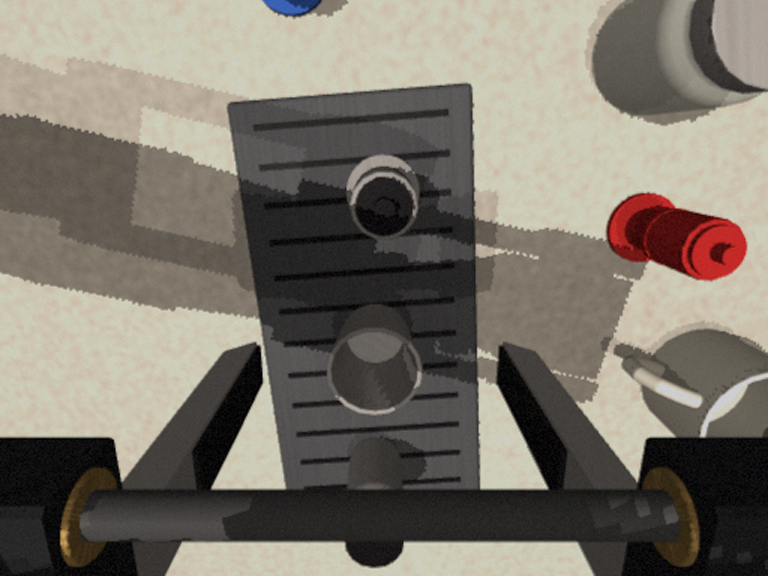

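```bash
python3 - <<'E'
from h import *
import pickle
c=pickle.load(open('w2.pkl','rb'))
a=cv2.cvtColor(c['color'],cv2.COLOR_RGB2BGR)[95:170,220:295]
a=cv2.convertScaleAbs(a,alpha=1.6,beta=20)
cv2.imwrite('pics/w2z.png',cv2.resize(a,None,fx=8,fy=8,interpolation=cv2.INTER_CUBIC))
W=cloud(c)[95:170,220:295].reshape(-1,3)
for lo,hi in[(15,19),(70,85),(85,96),(98,106)]:
    m=(W[:,2]>lo)&(W[:,2]<hi);print(lo,m.sum(),np.median(W[m],0),W[m].min(0),W[m].max(0))
E
```

```text
15 449 [ 551.2 -138.6   16.9] [ 525.  -163.5   15. ] [ 570.7 -130.4   18.8]
70 30 [ 552.1 -137.9   73.1] [ 536.4 -142.7   70.1] [ 561.  -136.4   84.6]
85 1463 [ 548.3 -151.6   91.5] [ 531.4 -169.8   85.1] [ 564.4 -136.5   95.2]
98 169 [ 548.1 -153.1  101.9] [ 543.1 -158.1   98.5] [ 552.8 -148.3  104. ]
```

View pics/w2z.png

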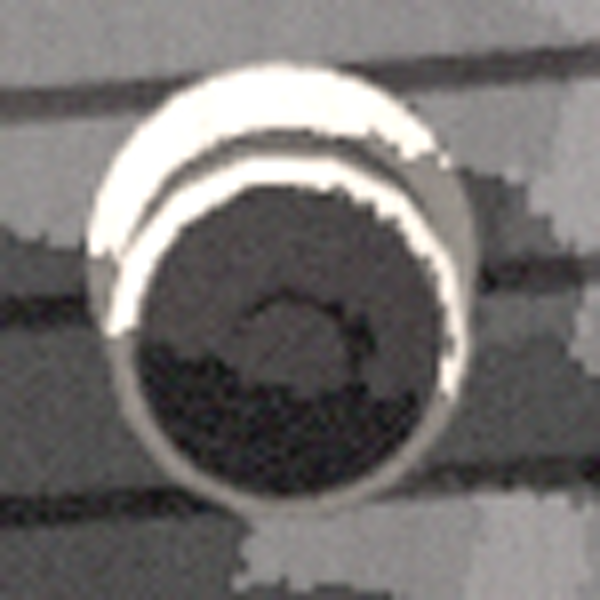

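```bash
python3 - <<'E'
from h import *
goto([548,-153,349],np.radians(-13.65))
goto([548,-153,248],np.radians(-13.65))
E
```

```text
t 4.0 q [-0.4606  0.1493  1.4112  0.0011  1.5815 -0.2247] tooly yaw -13.513783712423969 width 93.86983934470359
delta_pos [0.126  0.0067 0.0017] rot [-0.0001 -0.0011  0.0023] dist 50.493522976611516
t 4.0 q [-0.4606  0.1493  1.4112  0.0011  1.5815 -0.2247] tooly yaw -13.513783712423969 width 93.86983934470359
delta_pos [0.1258 0.0067 0.2542] rot [-0.0001 -0.0011  0.0023] dist 113.4819429848207
```

Call:
servo_tool(deltas=[{"hand":1,"delta_pos":[0.126,0.0067,0],"rot":[0,0,0]},{"hand":1,"delta_pos":[0.126,0.0067,0],"rot":[0,0,0]},{"hand":1,"delta_pos":[0.126,0.0067,0.0],"rot":[0,0,0]},{"hand":1,"delta_pos":[0.126,0.0067,0.08],"rot":[0,0,0]},{"hand":1,"delta_pos":[0.126,0.0067,0.15],"rot":[0,0,0]},{"hand":1,"delta_pos":[0.126,0.0067,0.2],"rot":[0,0,0]},{"hand":1,"delta_pos":[0.126,0.0067,0.2],"rot":[0,0,0]},{"hand":1,"delta_pos":[0.126,0.0067,0.2],"rot":[0,0,0]}])

```text
time_s: 4.67
tcp_pos: [547.6, -152.7, 268.8]
orientation: [-2.464, -1.945, 0.002]
contact_force: [-1.1, -0.2, 0.5]
width: 94.0
```

```bash
python3 - <<'E'
from h import *
c=cam('wrist');save(c,'w3')
goto([548,-153,248],np.radians(-13.65))
E
```

```text
t 4.7167 q [-0.3719  0.1928  1.5218 -0.0001  1.426  -0.1374] tooly yaw -13.4396464693236 width 94.15882625339768
delta_pos [ 0.0001 -0.0007  0.0564] rot [0.001  0.0002 0.0035] dist 22.576587056803774
```

View pics/w3.png

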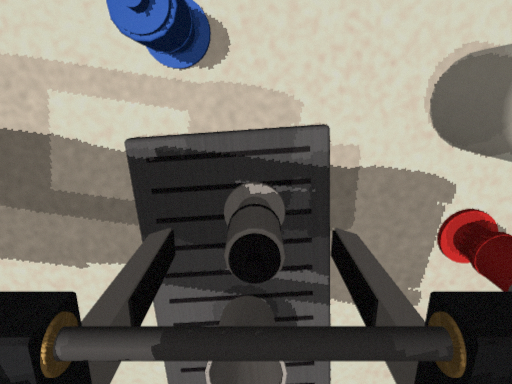

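Call:
servo_tool(deltas=[{"hand":1,"delta_pos":[0,0,0.055],"rot":[0,0,0]},{"hand":1,"delta_pos":[0,0,0.055],"rot":[0,0,0]},{"hand":1,"delta_pos":[0,0,0.055],"rot":[0,0,0]},{"hand":-1,"delta_pos":[0,0,0.055],"rot":[0,0,0]},{"hand":-1,"delta_pos":[0,0,0.055],"rot":[0,0,0]},{"hand":-1,"delta_pos":[0,0,0.055],"rot":[0,0,0]},{"hand":-1,"delta_pos":[0,0,0.055],"rot":[0,0,0]},{"hand":-1,"delta_pos":[0,0,0.055],"rot":[0,0,0]}], grip_force=30)

```text
time_s: 5.38
tcp_pos: [548.1, -153.7, 248.2]
orientation: [2.467, 1.944, 0.001]
contact_force: [-0.3, 0.4, 0.6]
width: 63.6
```

Call:
servo_tool(deltas=[{"hand":-1,"delta_pos":[0,0,0],"rot":[0,0,0]},{"hand":-1,"delta_pos":[0,0,0],"rot":[0,0,0]},{"hand":-1,"delta_pos":[0,0,0],"rot":[0,0,0]},{"hand":-1,"delta_pos":[0,0,0],"rot":[0,0,0]},{"hand":-1,"delta_pos":[0,0,0],"rot":[0,0,0]},{"hand":-1,"delta_pos":[0,0,-0.05],"rot":[0,0,0]},{"hand":-1,"delta_pos":[0,0,-0.1],"rot":[0,0,0]},{"hand":-1,"delta_pos":[0,0,-0.15],"rot":[0,0,0]}], grip_force=40)

```text
time_s: 6.05
tcp_pos: [547.7, -153.5, 307.2]
orientation: [-2.466, -1.943, 0.002]
contact_force: [-0.4, 0.2, -0.7]
width: 33.5
```

```bash
python3 - <<'E'
from h import *
c=cam('wrist');save(c,'w4')
th=np.radians(-13.65);o=np.array([561.8,111.2]);X=np.array([np.cos(th),np.sin(th)]);Y=np.array([-X[1],X[0]])
print('mouth',o-80*X)
goto([*(o-80*X),330],th)
E
```

```text
mouth [484.1 130.1]
t 6.1 q [-0.373   0.1643  1.4683  0.0002  1.5021 -0.1371] tooly yaw -13.512898977897699 width 33.186664860225676
delta_pos [ 0.6525 -0.3229 -0.0458] rot [0.0066 0.0007 0.0023] dist 291.77869068195184
```

View pics/w4.png

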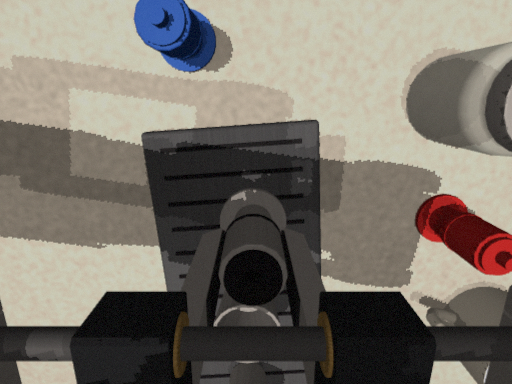

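Call:
servo_tool(deltas=[{"hand":-1,"delta_pos":[0,0,-0.1],"rot":[0,0,0]},{"hand":-1,"delta_pos":[0.05,-0.02,-0.15],"rot":[0,0,0]},{"hand":-1,"delta_pos":[0.13,-0.06,-0.15],"rot":[0,0,0]},{"hand":-1,"delta_pos":[0.22,-0.11,-0.15],"rot":[0,0,0]},{"hand":-1,"delta_pos":[0.31,-0.15,-0.15],"rot":[0,0,0]},{"hand":-1,"delta_pos":[0.4,-0.2,-0.15],"rot":[0,0,0]},{"hand":-1,"delta_pos":[0.49,-0.24,-0.15],"rot":[0,0,0]},{"hand":-1,"delta_pos":[0.57,-0.28,-0.15],"rot":[0,0,0]}])

```text
time_s: 6.77
tcp_pos: [491.4, 96.2, 366.7]
orientation: [-2.466, -1.944, 0.0]
contact_force: [-0.0, 0.3, -0.1]
width: 33.5
```

```bash
python3 - <<'E'
from h import *
goto([484.1,130.1,254],np.radians(-13.65))
E
```

```text
t 6.7667 q [ 0.0799 -0.0121  1.5484  0.0006  1.6059  0.3155] tooly yaw -13.498602845372488 width 33.47462146759705
delta_pos [ 0.0781 -0.0372  0.2819] rot [-0.0007 -0.0003  0.0025] dist 117.94476536953069
```

Call:
servo_tool(deltas=[{"hand":-1,"delta_pos":[0.078,-0.037,0.0],"rot":[0,0,0]},{"hand":-1,"delta_pos":[0.078,-0.037,0.08],"rot":[0,0,0]},{"hand":-1,"delta_pos":[0.078,-0.037,0.15],"rot":[0,0,0]},{"hand":-1,"delta_pos":[0.078,-0.037,0.22],"rot":[0,0,0]},{"hand":-1,"delta_pos":[0.078,-0.037,0.26],"rot":[0,0,0]},{"hand":-1,"delta_pos":[0.078,-0.037,0.28],"rot":[0,0,0]},{"hand":-1,"delta_pos":[0.078,-0.037,0.28],"rot":[0,0,0]},{"hand":-1,"delta_pos":[0.078,-0.037,0.28],"rot":[0,0,0]}])

```text
time_s: 7.43
tcp_pos: [485.4, 128.0, 255.7]
orientation: [-2.467, -1.944, -0.0]
contact_force: [-0.5, 1.6, -0.7]
width: 33.7
```

```bash
python3 - <<'E'
from h import *
import pickle
goto([484.1,130.1,246],np.radians(-13.65))
c=cam('wrist');pickle.dump(c,open('w5.pkl','wb'))
cv2.imwrite('pics/w5.png',cv2.resize(cv2.cvtColor(c['color'],cv2.COLOR_RGB2BGR),None,fx=1.5,fy=1.5,interpolation=cv2.INTER_CUBIC))
E
```

```text
t 7.4333 q [0.1447 0.0605 1.7011 0.0001 1.38   0.3807] tooly yaw -13.523742441817733 width 33.650710823002655
delta_pos [ 0.0045 -0.0044  0.0242] rot [-0.0001 -0.0001  0.0021] dist 9.981813819191828
```

View pics/w5.png

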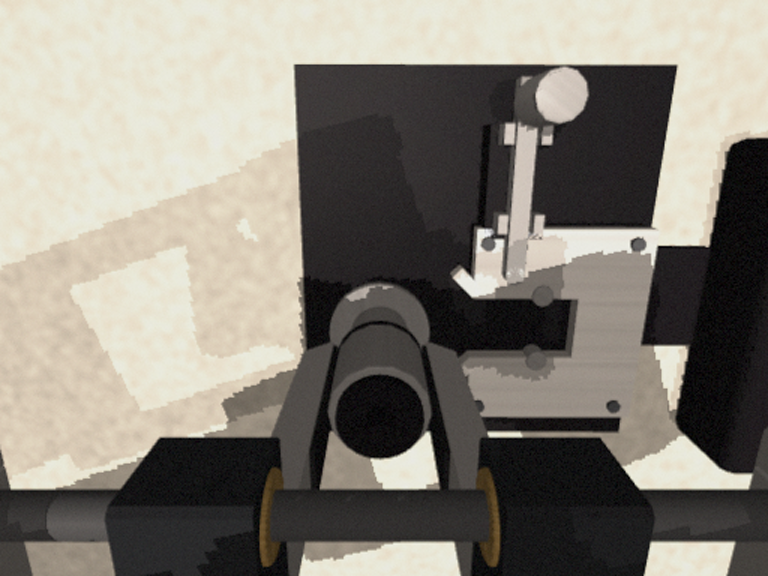

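```bash
python3 - <<'E'
from h import *
import pickle
c=pickle.load(open('w5.pkl','rb'))
a=cv2.cvtColor(c['color'],cv2.COLOR_RGB2BGR)[140:290,195:445]
a=cv2.convertScaleAbs(a,alpha=1.6,beta=20)
cv2.imwrite('pics/w5z.png',cv2.resize(a,None,fx=3.2,fy=3.2,interpolation=cv2.INTER_CUBIC))
th=np.radians(-13.65);o=np.array([561.8,111.2]);X=np.array([np.cos(th),np.sin(th)]);Y=np.array([-X[1],X[0]])
def dk(w): w=w[:2]-o; return np.array([w@X,w@Y])
g=lambda a,b:((a+.5)/1.5-.5,(b+.5)/1.5-.5)
for n,a,b,z in [('flangeL',330,332,19),('flangeR',430,332,19),('flangetop',380,284,19),('plTL',474,229,22),('plTR',659,229,22),('slotend+',576,300,22),('knob',561,95,66),('roll+',542,296,22),('roll-',532,353,22)]:
    print(n,dk(ray(c,*g(a,b),z)))
W=cloud(c).reshape(-1,3);m=(W[:,2]>80)&(W[:,2]<108);
E
```

```text
flangeL [-101.2   -3.4]
flangeR [-54.   -3.2]
flangetop [-77.7  20.3]
plTL [-36.6  46.2]
plTR [44.5 46.4]
slotend+ [11.9 13.8]
knob [-19.5  96.9]
roll+ [-3.8 15.6]
roll- [ -5.8 -12.5]
```

View pics/w5z.png

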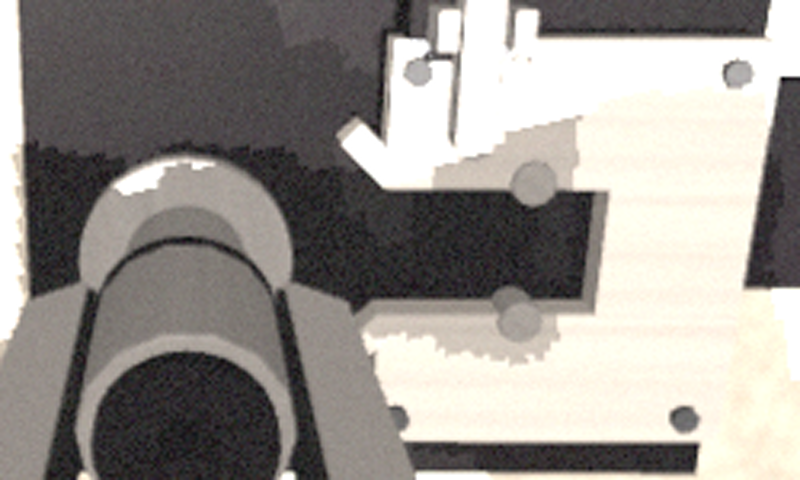

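```bash
cat >> h.py <<'E'
th=np.radians(-13.65);o=np.array([561.8,111.2]);X=np.array([np.cos(th),np.sin(th)]);Y=np.array([-X[1],X[0]])
def dk(w): w=np.array(w)[:2]-o; return np.array([w@X,w@Y])
def dgoto(x,y,z):
    goto([*(o+x*X+y*Y),z],th);s,r,p=tool();print('dock now',dk(p),p[2],'F',s['contact_force'],'Fdock',s['contact_force'][:2]@X,s['contact_force'][:2]@Y,'tilt',r.as_matrix()[:,2])
E
python3 - <<'E'
from h import *
dgoto(-78,.5,244)
E
```

```text
t 7.4833 q [0.1447 0.0597 1.6998 0.0001 1.3799 0.3808] tooly yaw -13.529845142203994 width 33.55350507008485
delta_pos [ 0.0053 -0.0004  0.0318] rot [ 0.0019 -0.0009  0.002 ] dist 12.879806088529003
dock now [-77.8423  -1.6292] 256.7016187178683 F [-0.0314 -0.5424 -1.2279] Fdock 0.09752759038210156 -0.5344688322527081 tilt [ 0.0021  0.0004 -1.    ]
```

Call:
servo_tool(deltas=[{"hand":-1,"delta_pos":[0.005,0,0.01],"rot":[0,0,0]},{"hand":-1,"delta_pos":[0.005,0,0.02],"rot":[0,0,0]},{"hand":-1,"delta_pos":[0.005,0,0.025],"rot":[0,0,0]},{"hand":-1,"delta_pos":[0.005,0,0.028],"rot":[0,0,0]},{"hand":-1,"delta_pos":[0.005,0,0.03],"rot":[0,0,0]},{"hand":-1,"delta_pos":[0.005,0,0.03],"rot":[0,0,0]},{"hand":-1,"delta_pos":[0.005,0,0.03],"rot":[0,0,0]},{"hand":-1,"delta_pos":[0.005,0,0.03],"rot":[0,0,0]}])

```text
time_s: 8.15
tcp_pos: [485.7, 129.9, 243.7]
orientation: [2.467, 1.945, 0.0]
contact_force: [-0.4, -1.2, -1.3]
width: 33.5
```

Call:
servo_tool(deltas=[{"hand":-1,"delta_pos":[0,0,0],"rot":[0,0,0]},{"hand":-1,"delta_pos":[0,0,0.001],"rot":[0,0,0]},{"hand":-1,"delta_pos":[0,0,0.002],"rot":[0,0,0]},{"hand":-1,"delta_pos":[0,0,0.003],"rot":[0,0,0]},{"hand":-1,"delta_pos":[0,0,0.004],"rot":[0,0,0]},{"hand":-1,"delta_pos":[0,0,0.004],"rot":[0,0,0]},{"hand":-1,"delta_pos":[0,0,0.004],"rot":[0,0,0]},{"hand":-1,"delta_pos":[0,0,0.004],"rot":[0,0,0]}])

```text
time_s: 8.82
tcp_pos: [485.7, 130.0, 242.0]
orientation: [-2.467, -1.945, -0.0]
contact_force: [0.5, 0.2, -1.3]
width: 33.9
```

Call:
servo_tool(deltas=[{"hand":-1,"delta_pos":[0,0,0.001],"rot":[0,0,0]},{"hand":-1,"delta_pos":[0,0,0.002],"rot":[0,0,0]},{"hand":-1,"delta_pos":[0,0,0.002],"rot":[0,0,0]},{"hand":-1,"delta_pos":[0,0,0.003],"rot":[0,0,0]},{"hand":-1,"delta_pos":[0,0,0.003],"rot":[0,0,0]},{"hand":-1,"delta_pos":[0,0,0.003],"rot":[0,0,0]},{"hand":-1,"delta_pos":[0,0,0.003],"rot":[0,0,0]},{"hand":-1,"delta_pos":[0,0,0.003],"rot":[0,0,0]}])

```text
time_s: 9.48
tcp_pos: [485.7, 130.0, 241.5]
orientation: [2.467, 1.945, 0.001]
contact_force: [-2.8, 0.3, 5.0]
width: 33.2
```

```bash
python3 - <<'E'
from h import *
dgoto(-45,.5,242)
E
```

```text
t 9.4833 q [0.1487 0.0754 1.7156 0.0001 1.3502 0.3845] tooly yaw -13.511242238964455 width 33.24806779827801
delta_pos [ 0.0002  0.0834 -0.0013] rot [ 0.0003 -0.0002  0.0023] dist 33.378157315740644
dock now [-78.3733   0.3225] 241.45603889707857 F [-2.8204  0.2929  4.9572] Fdock -2.809825476988698 -0.3809982331073999 tilt [ 0.0004  0.0002 -1.    ]
```

Call:
servo_tool(deltas=[{"hand":-1,"delta_pos":[0,0,-0.004],"rot":[0,0,0.002]},{"hand":-1,"delta_pos":[0,0.015,-0.004],"rot":[0,0,0.002]},{"hand":-1,"delta_pos":[0,0.03,-0.004],"rot":[0,0,0.002]},{"hand":-1,"delta_pos":[0,0.045,-0.004],"rot":[0,0,0.002]},{"hand":-1,"delta_pos":[0,0.06,-0.004],"rot":[0,0,0.002]},{"hand":-1,"delta_pos":[0,0.07,-0.004],"rot":[0,0,0.002]},{"hand":-1,"delta_pos":[0,0.075,-0.004],"rot":[0,0,0.002]},{"hand":-1,"delta_pos":[0,0.075,-0.004],"rot":[0,0,0.002]}])

```text
time_s: 10.15
tcp_pos: [515.4, 122.7, 242.2]
orientation: [-2.47, -1.941, 0.0]
contact_force: [-0.1, 0.5, -1.6]
width: 33.3
```

```bash
python3 - <<'E'
from h import *
import pickle
dgoto(-20,.5,242)
c=cam('wrist');pickle.dump(c,open('w6.pkl','wb'))
cv2.imwrite('pics/w6.png',cv2.resize(cv2.cvtColor(c['color'],cv2.COLOR_RGB2BGR),None,fx=1.5,fy=1.5,interpolation=cv2.INTER_CUBIC))
E
```

```text
t 10.15 q [0.1267 0.133  1.6506 0.     1.3581 0.3651] tooly yaw -13.659606697222907 width 33.33941359462321
delta_pos [0.0006 0.0695 0.0005] rot [-0.0001  0.     -0.0002] dist 27.798400070243744
dock now [-47.7966   0.2534] 242.20271744274635 F [-0.0737  0.486  -1.6374] Fdock -0.18629368749303368 0.45484236722208965 tilt [-0.0001  0.     -1.    ]
```

View pics/w6.png

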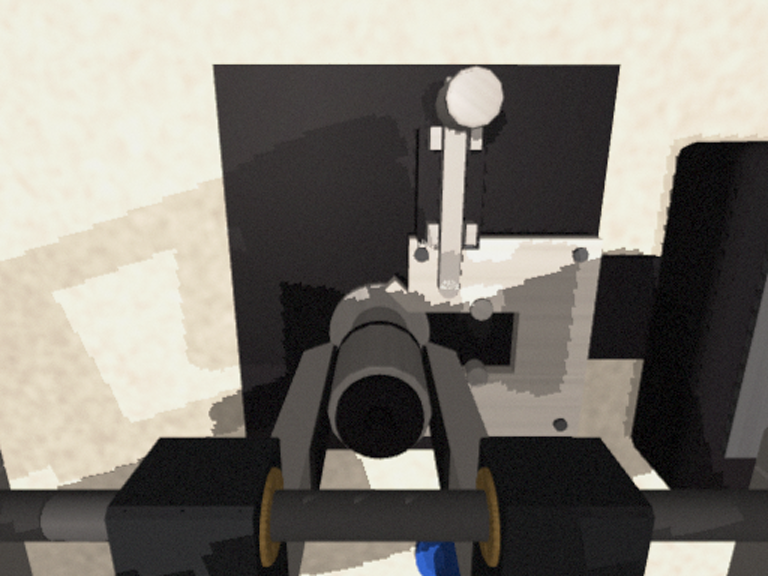

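```bash
python3 - <<'E'
from h import *
import pickle
c=pickle.load(open('w6.pkl','rb'))
a=cv2.cvtColor(c['color'],cv2.COLOR_RGB2BGR)[170:270,205:355]
a=cv2.convertScaleAbs(a,alpha=1.8,beta=20)
cv2.imwrite('pics/w6z.png',cv2.resize(a,None,fx=5,fy=5,interpolation=cv2.INTER_CUBIC))
E
```

View pics/w6z.png

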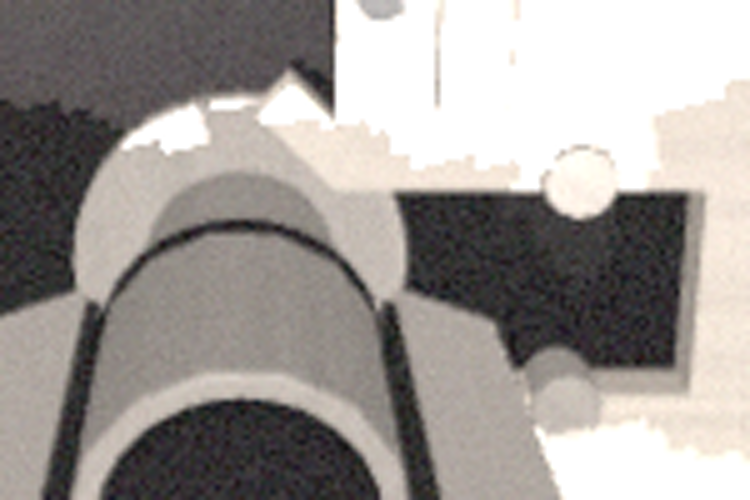

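```bash
python3 - <<'E'
from h import *
import pickle
c=pickle.load(open('w6.pkl','rb'))
g=lambda a,b:(205+(a+.5)/5-.5,170+(b+.5)/5-.5)
for n,a,b,z in [('fL',75,245,12),('fR',407,242,12),('fT',240,92,12),('slotU',340,191,22),('slotU2',705,192,22),('slotL',690,388,22),('plateL',334,110,22),('roll+',582,182,22)]:
    print(n,dk(ray(c,*g(a,b),z)))
print(dk(telemetry.sense()['tcp_pos']))
E
```

```text
fL [-70.2   3.1]
fR [-24.7   3.5]
fT [-47.6  24.9]
slotU [-34.6  14.3]
slotU2 [12.6 14.2]
slotL [ 12.8 -13.6]
plateL [-35.6  25.3]
roll+ [-3.4 15.6]
[-48.2   0.3]
```

Call:
servo_tool(deltas=[{"hand":-1,"delta_pos":[-0.003,0.0,0],"rot":[0,0,0]},{"hand":-1,"delta_pos":[-0.003,0.015,0],"rot":[0,0,0]},{"hand":-1,"delta_pos":[-0.003,0.03,0],"rot":[0,0,0]},{"hand":-1,"delta_pos":[-0.003,0.045,0],"rot":[0,0,0]},{"hand":-1,"delta_pos":[-0.003,0.06,0],"rot":[0,0,0]},{"hand":-1,"delta_pos":[-0.003,0.068,0],"rot":[0,0,0]},{"hand":-1,"delta_pos":[-0.003,0.07,0],"rot":[0,0,0]},{"hand":-1,"delta_pos":[-0.003,0.07,0],"rot":[0,0,0]}])

```text
time_s: 10.87
tcp_pos: [542.1, 115.1, 242.3]
orientation: [-2.47, -1.942, 0.0]
contact_force: [-0.1, 0.6, -1.7]
width: 33.5
```

```bash
python3 - <<'E'
from h import *
dgoto(0,-.7,242)
E
```

```text
t 10.8667 q [0.1068 0.1846 1.5909 0.0001 1.3662 0.345 ] tooly yaw -13.651482095439373 width 33.54346292396784
delta_pos [0.0005 0.0501 0.0008] rot [-0.0002 -0.     -0.    ] dist 20.04264499300208
dock now [-20.0393  -0.8981] 242.3077774680215 F [-0.0807  0.5875 -1.7279] Fdock -0.21709245042357048 0.5518053979491915 tilt [-0.0002  0.0001 -1.    ]
```

Call:
servo_tool(deltas=[{"hand":-1,"delta_pos":[0,0.008,0],"rot":[0,0,0]},{"hand":-1,"delta_pos":[0,0.014,0],"rot":[0,0,0]},{"hand":-1,"delta_pos":[0,0.018,0],"rot":[0,0,0]},{"hand":-1,"delta_pos":[0,0.02,0],"rot":[0,0,0]},{"hand":-1,"delta_pos":[0,0.022,0],"rot":[0,0,0]},{"hand":-1,"delta_pos":[0,0.024,0],"rot":[0,0,0]},{"hand":-1,"delta_pos":[0,0.026,0],"rot":[0,0,0]},{"hand":-1,"delta_pos":[0,0.026,0],"rot":[0,0,0]}], grip_force=50)

```text
time_s: 11.53
tcp_pos: [551.1, 113.1, 242.1]
orientation: [-2.467, -1.94, 0.004]
contact_force: [-5.0, 1.4, 1.7]
width: 33.5
```

```bash
python3 - <<'E'
from h import *
dgoto(0,-.7,242)
E
```

```text
t 11.5333 q [0.1013 0.2035 1.569  0.0014 1.3727 0.3388] tooly yaw -13.622723688458473 width 33.54655809832151
delta_pos [-0.0001  0.0271  0.0003] rot [-0.0036 -0.0001  0.0005] dist 10.859197848938663
dock now [-10.8582  -0.683 ] 242.14566557680047 F [-5.0221  1.3768  1.7377] Fdock -5.205138963202985 0.15274980707826297 tilt [-0.0036  0.001  -1.    ]
```

Call:
servo_tool(deltas=[{"hand":-1,"delta_pos":[0,0.002,0],"rot":[0,0,0]},{"hand":-1,"delta_pos":[0,0.004,0],"rot":[0,0,0]},{"hand":-1,"delta_pos":[0,0.006,0],"rot":[0,0,0]},{"hand":-1,"delta_pos":[0,0.008,0],"rot":[0,0,0]},{"hand":-1,"delta_pos":[0,0.009,0],"rot":[0,0,0]},{"hand":-1,"delta_pos":[0,0.01,0],"rot":[0,0,0]},{"hand":-1,"delta_pos":[0,0.01,0],"rot":[0,0,0]},{"hand":-1,"delta_pos":[0,0.01,0],"rot":[0,0,0]}])

```text
time_s: 12.2
tcp_pos: [553.3, 112.6, 241.7]
orientation: [-2.463, -1.938, 0.011]
contact_force: [-11.5, 3.1, 5.4]
width: 33.7
```

```bash
python3 - <<'E'
from h import *
dgoto(0,-.7,242)
E
```

```text
t 12.2 q [0.0997 0.2102 1.5618 0.0029 1.38   0.3364] tooly yaw -13.596473745277333 width 33.69932155577951
delta_pos [-0.0002  0.0216 -0.0009] rot [-0.0102  0.0007  0.0009] dist 8.638696583217692
dock now [-8.6346 -0.6192] 241.7475426510946 F [-11.4864   3.0734   5.4357] Fdock -11.887300862346173 0.27594663989147267 tilt [-0.0106  0.0018 -0.9999]
```

Call:
servo_tool(deltas=[{"hand":-1,"delta_pos":[0,0.001,-0.001],"rot":[0,0,0]},{"hand":-1,"delta_pos":[0,0.002,-0.001],"rot":[0,0,0]},{"hand":-1,"delta_pos":[0,0.003,-0.001],"rot":[0,0,0]},{"hand":-1,"delta_pos":[0,0.004,-0.001],"rot":[0,0,0]},{"hand":-1,"delta_pos":[0,0.005,-0.001],"rot":[0,0,0]},{"hand":-1,"delta_pos":[0,0.005,-0.001],"rot":[0,0,0]},{"hand":-1,"delta_pos":[0,0.005,-0.001],"rot":[0,0,0]},{"hand":-1,"delta_pos":[0,0.005,-0.001],"rot":[0,0,0]}])

```text
time_s: 12.87
tcp_pos: [554.2, 112.5, 241.8]
orientation: [-2.46, -1.936, 0.016]
contact_force: [-14.6, 3.6, 7.2]
width: 33.1
```

```bash
python3 - <<'E'
from h import *
dgoto(0,-.7,242)
E
```

```text
t 12.8667 q [0.0989 0.2133 1.5579 0.0039 1.3846 0.3352] tooly yaw -13.581661290979442 width 33.10539488906291
delta_pos [-0.0004  0.0191 -0.0008] rot [-0.0141  0.001   0.0011] dist 7.6465443883508675
dock now [-7.6422 -0.5346] 241.80314291555018 F [-14.6027   3.5793   7.2344] Fdock -15.034908975669506 0.03210626777691283 tilt [-0.0146  0.0024 -0.9999]
```

Call:
servo_tool(deltas=[{"hand":-1,"delta_pos":[0,0,-0.001],"rot":[-0.001,0,0]},{"hand":-1,"delta_pos":[0,0,-0.001],"rot":[-0.002,0,0]},{"hand":-1,"delta_pos":[0,0,-0.001],"rot":[-0.003,0,0]},{"hand":-1,"delta_pos":[0,0,-0.001],"rot":[-0.004,0,0]},{"hand":-1,"delta_pos":[0,0,-0.001],"rot":[-0.005,0,0]},{"hand":-1,"delta_pos":[0,0,-0.001],"rot":[-0.006,0,0]},{"hand":-1,"delta_pos":[0,0,-0.001],"rot":[-0.006,0,0]},{"hand":-1,"delta_pos":[0,0,-0.001],"rot":[-0.006,0,0]}])

```text
time_s: 13.53
tcp_pos: [553.6, 112.7, 241.7]
orientation: [-2.462, -1.938, 0.013]
contact_force: [-16.5, 4.9, 6.9]
width: 33.6
```

```bash
python3 - <<'E'
from h import *
dgoto(0,-.7,242)
s,r,p=tool();print('tip',dk(p+r.as_matrix()[:,2]*236))
E
```

```text
t 13.5333 q [0.0998 0.2112 1.5607 0.0026 1.3811 0.3362] tooly yaw -13.571562865062031 width 33.596581383152206
delta_pos [-0.0006  0.0209 -0.0009] rot [-0.011   0.0013  0.0013] dist 8.375589650199712
dock now [-8.3687 -0.4879] 241.73510220462214 F [-16.4555   4.8906   6.8524] Fdock -17.14488909515327 0.8691040698949564 tilt [-0.0115  0.0014 -0.9999]
tip [-11.0837  -0.8016]
```

Call:
servo_tool(deltas=[{"hand":-1,"delta_pos":[0,0,-0.001],"rot":[0,0,0]},{"hand":-1,"delta_pos":[0,0,-0.002],"rot":[0,0,0]},{"hand":-1,"delta_pos":[0,0,-0.003],"rot":[0,0,0]},{"hand":-1,"delta_pos":[0,0,-0.003],"rot":[0,0,0]},{"hand":-1,"delta_pos":[0,0,-0.003],"rot":[0,0,0]},{"hand":-1,"delta_pos":[0,0,-0.003],"rot":[0,0,0]},{"hand":-1,"delta_pos":[0,0,-0.003],"rot":[0,0,0]},{"hand":-1,"delta_pos":[0,0,-0.003],"rot":[0,0,0]}])

```text
time_s: 14.2
tcp_pos: [553.6, 112.7, 241.8]
orientation: [-2.462, -1.938, 0.013]
contact_force: [-13.8, 3.4, 3.0]
width: 32.8
```

```bash
python3 - <<'E'
from h import *
dgoto(0,-.7,242)
s,r,p=tool();print('tip',dk(p+r.as_matrix()[:,2]*236),s['torque'])
import pickle
c=cam('wrist');pickle.dump(c,open('w7.pkl','wb'))
cv2.imwrite('pics/w7.png',cv2.resize(cv2.cvtColor(c['color'],cv2.COLOR_RGB2BGR),None,fx=1.5,fy=1.5,interpolation=cv2.INTER_CUBIC))
a=cv2.cvtColor(c['color'],cv2.COLOR_RGB2BGR)[170:270,205:355]
a=cv2.convertScaleAbs(a,alpha=1.8,beta=20)
cv2.imwrite('pics/w7z.png',cv2.resize(a,None,fx=5,fy=5,interpolation=cv2.INTER_CUBIC))
E
```

```text
t 14.2 q [0.0997 0.2113 1.5604 0.0026 1.3815 0.3362] tooly yaw -13.575188396819595 width 32.849961326884404
delta_pos [-0.0005  0.0208 -0.0008] rot [-0.0113  0.0013  0.0013] dist 8.312452511369493
dock now [-8.3068 -0.493 ] 241.7754198703708 F [-13.7824   3.4273   3.0262] Fdock -14.201909853386804 0.07798626523132861 tilt [-0.0118  0.0014 -0.9999]
tip [-11.0933  -0.8253] [0.941  3.2001 0.0608]
```

View pics/w7z.png

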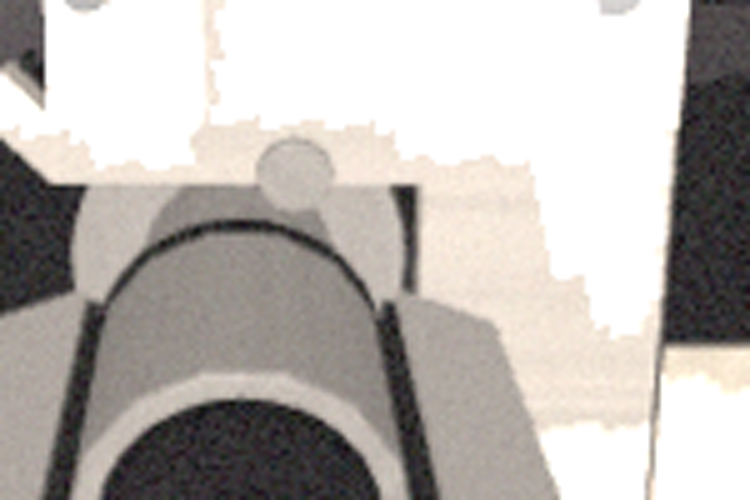

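Call:
servo_tool(deltas=[{"hand":-1,"delta_pos":[0,0,-0.002],"rot":[0,0,0]},{"hand":-1,"delta_pos":[0,0,-0.003],"rot":[0,0,0]},{"hand":-1,"delta_pos":[0,0.001,-0.004],"rot":[0,0,0]},{"hand":-1,"delta_pos":[0,0.002,-0.004],"rot":[0,0,0]},{"hand":-1,"delta_pos":[0,0.003,-0.004],"rot":[0,0,0]},{"hand":-1,"delta_pos":[0,0.003,-0.004],"rot":[0,0,0]},{"hand":-1,"delta_pos":[0,0.003,-0.004],"rot":[0,0,0]},{"hand":-1,"delta_pos":[0,0.003,-0.004],"rot":[0,0,0]}])

```text
time_s: 14.92
tcp_pos: [554.6, 112.2, 242.0]
orientation: [-2.461, -1.938, 0.015]
contact_force: [-13.5, 4.6, -1.0]
width: 33.3
```

```bash
python3 - <<'E'
from h import *
dgoto(0,-.7,242)
s,r,p=tool();print('tip',dk(p+r.as_matrix()[:,2]*236),s['torque'])
E
```

```text
t 14.9167 q [0.0989 0.2135 1.5574 0.0024 1.3838 0.3355] tooly yaw -13.582365273282472 width 33.3106424281688
delta_pos [-0.0001  0.0181 -0.0003] rot [-0.0125  0.002   0.0011] dist 7.250701108754654
dock now [-7.2507 -0.684 ] 241.98706257946807 F [-13.4657   4.5935  -0.9574] Fdock -14.169338174237508 1.2859699122546009 tilt [-0.0132  0.001  -0.9999]
tip [-10.3357  -1.1867] [0.8939 3.0036 0.0137]
```

Call:
servo_tool(deltas=[{"hand":-1,"delta_pos":[0,0.001,0],"rot":[0,0,0]},{"hand":-1,"delta_pos":[0,0.002,0],"rot":[0,0,0]},{"hand":-1,"delta_pos":[0,0.003,0],"rot":[0,0,0]},{"hand":-1,"delta_pos":[0,0.004,0],"rot":[0,0,0]},{"hand":-1,"delta_pos":[0,0.004,0],"rot":[0,0,0]},{"hand":-1,"delta_pos":[0,0.004,0],"rot":[0,0,0]},{"hand":-1,"delta_pos":[0,0.004,0],"rot":[0,0,0]},{"hand":-1,"delta_pos":[0,0.004,0],"rot":[0,0,0]}])

```text
time_s: 15.58
tcp_pos: [556.6, 111.7, 242.1]
orientation: [-2.463, -1.938, 0.013]
contact_force: [-11.7, 4.0, -2.1]
width: 33.7
```

```bash
python3 - <<'E'
from h import *
dgoto(0,-.7,242)
s,r,p=tool();print('tip',dk(p+r.as_matrix()[:,2]*236),s['torque'])
E
```

```text
t 15.5833 q [0.0978 0.2167 1.5532 0.0018 1.383  0.3346] tooly yaw -13.586430956538532 width 33.67586410866558
delta_pos [-0.      0.013   0.0002] rot [-0.0107  0.0019  0.0011] dist 5.188141081211799
dock now [-5.1866 -0.6945] 242.12829625311076 F [-11.6527   4.0242  -2.0769] Fdock -12.273259081813217 1.1605798947872386 tilt [-0.0113  0.0007 -0.9999]
tip [-7.8277 -1.1657] [ 0.8096  2.6075 -0.006 ]
```

Call:
servo_tool(deltas=[{"hand":-1,"delta_pos":[0,0.001,0],"rot":[0,0,0]},{"hand":-1,"delta_pos":[0,0.002,0],"rot":[0,0,0]},{"hand":-1,"delta_pos":[0,0.002,0],"rot":[0,0,0]},{"hand":-1,"delta_pos":[0,0.003,0],"rot":[0,0,0]},{"hand":-1,"delta_pos":[0,0.003,0],"rot":[0,0,0]},{"hand":-1,"delta_pos":[0,0.003,0],"rot":[0,0,0]},{"hand":-1,"delta_pos":[0,0.003,0],"rot":[0,0,0]},{"hand":-1,"delta_pos":[0,0.003,0],"rot":[0,0,0]}])

```text
time_s: 16.25
tcp_pos: [558.9, 111.1, 242.8]
orientation: [-2.466, -1.94, 0.008]
contact_force: [-8.1, 2.6, -4.2]
width: 33.3
```

```bash
python3 - <<'E'
from h import *
dgoto(0,-.7,242)
s,r,p=tool();print('tip',dk(p+r.as_matrix()[:,2]*236),s['torque'])
E
```

```text
t 16.25 q [0.0966 0.2191 1.5489 0.0005 1.3798 0.3339] tooly yaw -13.600392673164212 width 33.33837417412608
delta_pos [0.0002 0.007  0.0019] rot [-0.0058  0.0015  0.0008] dist 2.8877443233783695
dock now [-2.7781 -0.7661] 242.78531852901753 F [-8.0552  2.6023 -4.1949] Fdock -8.441763777667807 0.6278952938004475 tilt [-0.0062 -0.0001 -1.    ]
tip [-4.201  -1.1293] [ 0.6331  1.8275 -0.0107]
```

Call:
servo_tool(deltas=[{"hand":-1,"delta_pos":[0,0,0.003],"rot":[0,0,0]},{"hand":-1,"delta_pos":[0,0.001,0.003],"rot":[0,0,0]},{"hand":-1,"delta_pos":[0,0.002,0.004],"rot":[0,0,0]},{"hand":-1,"delta_pos":[0,0.002,0.004],"rot":[0,0,0]},{"hand":-1,"delta_pos":[0,0.002,0.004],"rot":[0,0,0]},{"hand":-1,"delta_pos":[0,0.002,0.004],"rot":[0,0,0]},{"hand":-1,"delta_pos":[0,0.002,0.004],"rot":[0,0,0]},{"hand":-1,"delta_pos":[0,0.002,0.004],"rot":[0,0,0]}])

```text
time_s: 16.92
tcp_pos: [561.2, 110.5, 242.7]
orientation: [2.468, 1.942, 0.0]
contact_force: [-4.4, 2.1, -5.0]
width: 33.5
```

```bash
python3 - <<'E'
from h import *
dgoto(0,-.7,242)
s,r,p=tool();print('tip',dk(p+r.as_matrix()[:,2]*236),s['torque'])
E
```

```text
t 16.9167 q [ 0.0955  0.2215  1.546  -0.001   1.3734  0.3335] tooly yaw -13.623437939624267 width 33.513251579087886
delta_pos [0.0003 0.0009 0.0019] rot [0.0009 0.0006 0.0004] dist 0.841673341018828
dock now [-0.3739 -0.8372] 242.7414801593336 F [-4.4485  2.0503 -4.9742] Fdock -4.806683512226052 0.9426349765342713 tilt [ 0.0008 -0.0009 -1.    ]
tip [-0.1502 -0.9952] [ 0.4491  1.2343 -0.0589]
```

Call:
servo_tool(deltas=[{"hand":-1,"delta_pos":[0,0,0.002],"rot":[0,0,0]},{"hand":-1,"delta_pos":[0,0.001,0.003],"rot":[0,0,0]},{"hand":-1,"delta_pos":[0,0.002,0.003],"rot":[0,0,0]},{"hand":-1,"delta_pos":[0,0.002,0.003],"rot":[0,0,0]},{"hand":-1,"delta_pos":[0,0.002,0.003],"rot":[0,0,0]},{"hand":-1,"delta_pos":[0,0.002,0.003],"rot":[0,0,0]},{"hand":-1,"delta_pos":[0,0.002,0.003],"rot":[0,0,0]},{"hand":-1,"delta_pos":[0,0.002,0.003],"rot":[0,0,0]}])

```text
time_s: 17.58
tcp_pos: [561.6, 110.4, 242.7]
orientation: [2.469, 1.942, -0.001]
contact_force: [-7.7, 2.6, -0.0]
width: 33.4
```

```bash
python3 - <<'E'
from h import *
dgoto(0,-.7,242)
s,r,p=tool();print('tip',dk(p+r.as_matrix()[:,2]*236),s['torque'])
import pickle
c=cam('wrist');pickle.dump(c,open('w8.pkl','wb'))
a=cv2.cvtColor(c['color'],cv2.COLOR_RGB2BGR)
cv2.imwrite('pics/w8.png',cv2.resize(a,None,fx=1.5,fy=1.5,interpolation=cv2.INTER_CUBIC))
a=cv2.convertScaleAbs(a[170:270,205:355],alpha=1.8,beta=20)
cv2.imwrite('pics/w8z.png',cv2.resize(a,None,fx=5,fy=5,interpolation=cv2.INTER_CUBIC))
E
```

```text
t 17.5833 q [ 0.0952  0.2227  1.5447 -0.0005  1.3748  0.333 ] tooly yaw -13.618830884028045 width 33.39234937834402
delta_pos [ 0.0002 -0.      0.0017] rot [-0.0004  0.0007  0.0005] dist 0.6891135362476555
dock now [ 0.0042 -0.7984] 242.68204121605805 F [-7.7465  2.6366 -0.0235] Fdock -8.149935529562981 0.7340447965500848 tilt [-0.0005 -0.0006 -1.    ]
tip [-0.0881 -0.9602] [0.4965 1.9404 0.0191]
```

View pics/w8z.png

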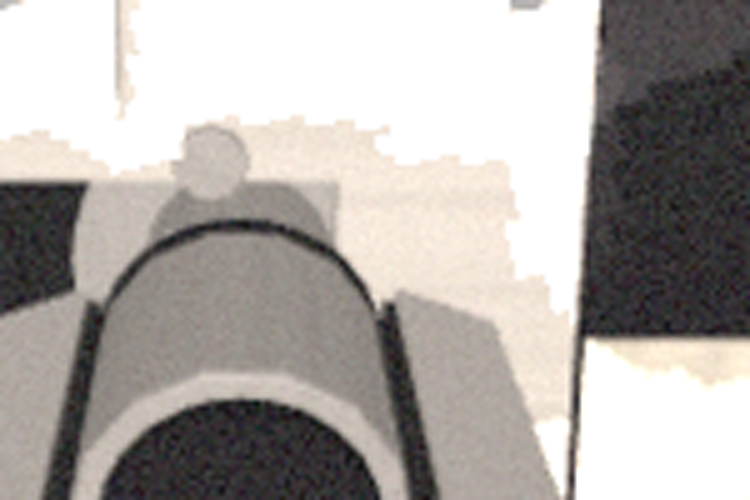

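Call:
servo_tool(deltas=[{"hand":-1,"delta_pos":[0,-0.002,0.002],"rot":[0,0,0]},{"hand":-1,"delta_pos":[0,-0.003,0.002],"rot":[0,0,0]},{"hand":0.2,"delta_pos":[0,-0.003,0.002],"rot":[0,0,0]},{"hand":0.2,"delta_pos":[0,-0.003,0.002],"rot":[0,0,0]},{"hand":0.2,"delta_pos":[0,-0.003,0.002],"rot":[0,0,0]},{"hand":0.2,"delta_pos":[0,-0.003,0.002],"rot":[0,0,0]},{"hand":0.2,"delta_pos":[0,-0.003,0.002],"rot":[0,0,0]},{"hand":0.2,"delta_pos":[0,-0.003,0.002],"rot":[0,0,0]}])

```text
time_s: 18.3
tcp_pos: [562.4, 110.1, 242.8]
orientation: [2.465, 1.938, 0.008]
contact_force: [0.5, -0.2, 1.1]
width: 56.3
```

```bash
python3 - <<'E'
from h import *
dgoto(0,-.7,242)
import pickle
c=cam('wrist');pickle.dump(c,open('w9.pkl','wb'))
a=cv2.cvtColor(c['color'],cv2.COLOR_RGB2BGR)
a=cv2.convertScaleAbs(a,alpha=1.3,beta=10)
cv2.imwrite('pics/w9.png',cv2.resize(a,None,fx=1.5,fy=1.5,interpolation=cv2.INTER_CUBIC))
E
```

```text
t 18.3 q [ 0.095   0.2216  1.5459 -0.0023  1.3668  0.3337] tooly yaw -13.6504813196485 width 56.34709897496481
delta_pos [ 0.0006 -0.0021  0.0019] rot [ 0.0073 -0.0002 -0.    ] dist 1.1438203562839377
dock now [ 0.8148 -0.9373] 242.76692846250094 F [ 0.5485 -0.1956  1.088 ] Fdock 0.5791930312180184 -0.06066924712750297 tilt [ 0.0075 -0.0015 -1.    ]
```

View pics/w9.png

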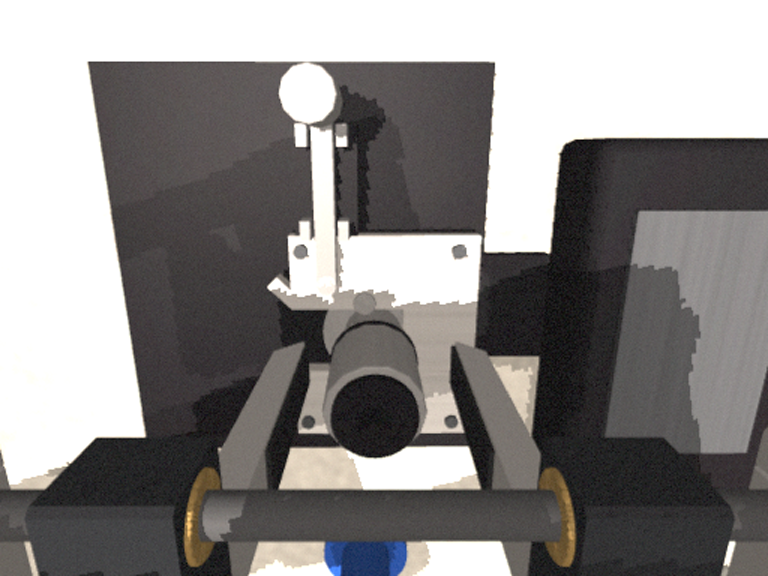

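Call:
servo_tool(deltas=[{"hand":0.4,"delta_pos":[0,0,-0.02],"rot":[0.007,0,0]},{"hand":0.4,"delta_pos":[0,0,-0.1],"rot":[0.007,0,0]},{"hand":0.4,"delta_pos":[-0.05,0,-0.2],"rot":[0.007,0,0]},{"hand":0.4,"delta_pos":[-0.1,0,-0.25],"rot":[0.007,0,0]},{"hand":0.4,"delta_pos":[-0.15,0,-0.25],"rot":[0.007,0,0]},{"hand":0.4,"delta_pos":[-0.15,0,-0.25],"rot":[0.007,0,0]},{"hand":0.4,"delta_pos":[-0.15,0,-0.25],"rot":[0.007,0,0]},{"hand":0.4,"delta_pos":[-0.15,0,-0.25],"rot":[0.007,0,0]}])

```text
time_s: 19.02
tcp_pos: [547.1, 52.5, 341.7]
orientation: [-2.468, -1.94, 0.002]
contact_force: [-0.5, 0.4, 0.2]
width: 65.8
```

```bash
python3 - <<'E'
from h import *
dgoto(0,0,342)
import pickle
c=cam('wrist');pickle.dump(c,open('w10.pkl','wb'))
a=cv2.cvtColor(c['color'],cv2.COLOR_RGB2BGR)[30:190,170:370]
cv2.imwrite('pics/w10.png',cv2.resize(a,None,fx=3.7,fy=3.7,interpolation=cv2.INTER_CUBIC))
W=cloud(c).reshape(-1,3)
D=(W[:,:2]-o)@np.stack([X,Y],1)
for lo,hi in[(80,89),(92.5,100)]:
    m=(W[:,2]>lo)&(W[:,2]<hi)&(np.hypot(*D.T)<30);print(lo,m.sum(),np.median(D[m],0),(D[m].min(0)+D[m].max(0))/2,np.median(W[m][:,2]))
E
```

```text
t 19.0167 q [-0.0078  0.1078  1.4732  0.001   1.563   0.2302] tooly yaw -13.638716542944495 width 65.79188237925426
delta_pos [ 0.1513  0.0011 -0.0006] rot [-0.0025 -0.0004  0.0002] dist 60.52520452301465
dock now [ -0.4137 -60.5232] 341.7367501119124 F [-0.4567  0.3892  0.2352] Fdock -0.5356603577244101 0.2703796841022064 tilt [-0.0025  0.0011 -1.    ]
80 1504 [0.1177 0.8037] [ 0.5105 -0.4205] 86.63946528489456
92.5 178 [ 0.7641 -0.3918] [ 0.7652 -0.4406] 97.1028659566118
```

View pics/w10.png

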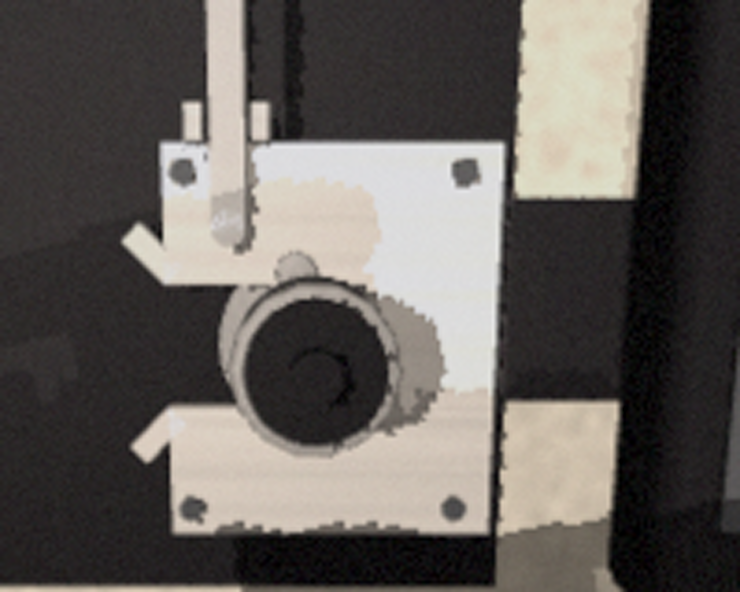

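Call:
servo_tool(deltas=[{"hand":-1,"delta_pos":[0.1,-0.01,0],"rot":[-0.002,0,0]},{"hand":-1,"delta_pos":[0.2,-0.02,0],"rot":[-0.002,0,0]},{"hand":-1,"delta_pos":[0.3,-0.03,0],"rot":[-0.002,0,0]},{"hand":-1,"delta_pos":[0.4,-0.04,0],"rot":[-0.002,0,0]},{"hand":-1,"delta_pos":[0.484,-0.047,0],"rot":[-0.002,0,0]},{"hand":-1,"delta_pos":[0.484,-0.047,0],"rot":[-0.002,0,0]},{"hand":-1,"delta_pos":[0.484,-0.047,0.05],"rot":[-0.002,0,0]},{"hand":-1,"delta_pos":[0.484,-0.047,0.1],"rot":[-0.002,0,0]}])

```text
time_s: 19.73
tcp_pos: [574.6, 246.5, 302.4]
orientation: [2.465, 1.945, 0.004]
contact_force: [0.6, -0.8, -0.8]
width: 15.7
```

```bash
python3 - <<'E'
from h import *
dgoto(-19.3,133,241)
c=cam('wrist');save(c,'w11')
E
```

```text
t 19.7333 q [ 0.3147  0.2912  1.3362 -0.0006  1.5114  0.5498] tooly yaw -13.468424350764892 width 15.713764175878525
delta_pos [-0.0038  0.0002  0.1535] rot [ 0.0025 -0.0009  0.003 ] dist 61.43694745314622
dock now [-19.5336 134.4688] 302.41894286596437 F [ 0.609  -0.7699 -0.7799] Fdock 0.7734581716261052 -0.604413216734192 tilt [ 0.0028  0.0003 -1.    ]
```

View pics/w11.png

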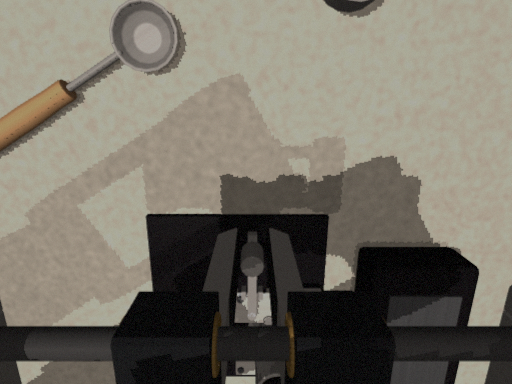

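Call:
servo_tool(deltas=[{"hand":-1,"delta_pos":[0,0,0],"rot":[0.002,0,0.003]},{"hand":-1,"delta_pos":[0,0,0.05],"rot":[0.002,0,0.003]},{"hand":-1,"delta_pos":[0,0,0.1],"rot":[0.002,0,0.003]},{"hand":-1,"delta_pos":[0,0,0.13],"rot":[0.002,0,0.003]},{"hand":-1,"delta_pos":[0,0,0.15],"rot":[0.002,0,0.003]},{"hand":-1,"delta_pos":[0,0,0.15],"rot":[0.002,0,0.003]},{"hand":-1,"delta_pos":[0,0,0.15],"rot":[0.002,0,0.003]},{"hand":-1,"delta_pos":[0,0,0.15],"rot":[0.002,0,0.003]}], grip_force=10)

```text
time_s: 20.45
tcp_pos: [575.1, 244.8, 243.9]
orientation: [-2.473, -1.938, -0.003]
contact_force: [-0.1, -0.6, 0.8]
width: 0.6
```

```bash
python3 - <<'E'
from h import *
dgoto(-19.3,120,241)
c=cam('wrist');save(c,'w12');c=cam('scene')
a=cv2.cvtColor(c['color'],cv2.COLOR_RGB2BGR)[140:290,180:380]
cv2.imwrite('pics/s12.png',cv2.resize(a,None,fx=4,fy=4,interpolation=cv2.INTER_CUBIC))
E
```

```text
t 20.45 q [0.3115 0.331  1.4056 0.0007 1.4034 0.5527] tooly yaw -13.822940792763276 width 0.6123898909674325
delta_pos [-0.0324 -0.0017  0.0073] rot [ 0.0009 -0.0013 -0.0029] dist 13.297806431974596
dock now [-18.5707 132.949 ] 243.9363251467868 F [-0.1214 -0.5658  0.8469] Fdock 0.015549153060734438 -0.5785079845045251 tilt [ 0.0012  0.0011 -1.    ]
```

View pics/w12.png

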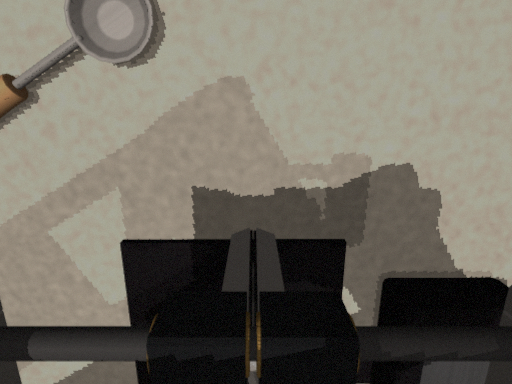

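View pics/s12.png

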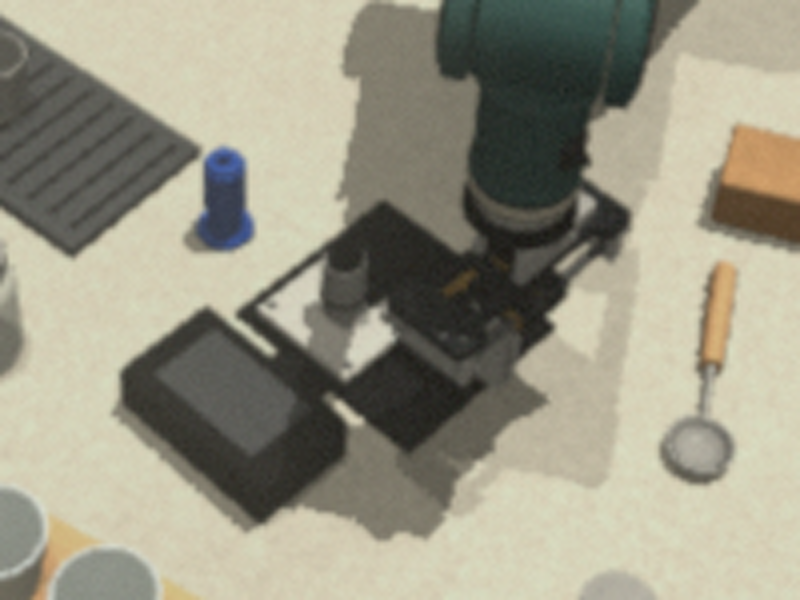

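Call:
servo_tool(deltas=[{"hand":-1,"delta_pos":[-0.02,-0.001,0.004],"rot":[0,0,0]},{"hand":-1,"delta_pos":[-0.035,-0.001,0.004],"rot":[0,0,0]},{"hand":-1,"delta_pos":[-0.043,-0.001,0.004],"rot":[0,0,0]},{"hand":-1,"delta_pos":[-0.05,-0.001,0.004],"rot":[0,0,0]},{"hand":-1,"delta_pos":[-0.058,-0.001,0.004],"rot":[0,0,0]},{"hand":-1,"delta_pos":[-0.066,-0.001,0.004],"rot":[0,0,0]},{"hand":-1,"delta_pos":[-0.074,-0.001,0.004],"rot":[0,0,0]},{"hand":-1,"delta_pos":[-0.08,-0.001,0.004],"rot":[0,0,0]}])

```text
time_s: 21.22
tcp_pos: [566.6, 213.5, 241.1]
orientation: [-2.472, -1.938, 0.0]
contact_force: [-0.6, 1.9, 0.4]
width: 0.5
```

```bash
python3 - <<'E'
from h import *
dgoto(-19.3,72,242)
E
```

```text
t 21.2167 q [0.2665 0.2931 1.4606 0.0007 1.3883 0.5075] tooly yaw -13.816960007913423 width 0.45731727778490505
delta_pos [-0.0712  0.0007 -0.0023] rot [-0.0007 -0.0004 -0.0028] dist 28.5067385788955
dock now [-19.4856 100.4919] 241.09919478052748 F [-0.6366  1.8879  0.3705] Fdock -1.0641348846141052 1.684345190277932 tilt [-0.0006  0.0006 -1.    ]
```

Contact with about 1.7 N, as the bar's friction predicts. I'll continue.

Call:
servo_tool(deltas=[{"hand":-1,"delta_pos":[-0.01,0,-0.002],"rot":[0,0,0]},{"hand":-1,"delta_pos":[-0.02,0,-0.002],"rot":[0,0,0]},{"hand":-1,"delta_pos":[-0.03,0,-0.002],"rot":[0,0,0]},{"hand":-1,"delta_pos":[-0.04,0,-0.002],"rot":[0,0,0]},{"hand":-1,"delta_pos":[-0.05,0,-0.002],"rot":[0,0,0]},{"hand":-1,"delta_pos":[-0.058,0,-0.002],"rot":[0,0,0]},{"hand":-1,"delta_pos":[-0.064,0,-0.002],"rot":[0,0,0]},{"hand":-1,"delta_pos":[-0.066,0,-0.002],"rot":[0,0,0]}])

```text
time_s: 21.88
tcp_pos: [560.2, 187.6, 241.6]
orientation: [-2.472, -1.937, 0.001]
contact_force: [1.1, 0.9, -0.1]
width: 0.4
```

```bash
python3 - <<'E'
from h import *
dgoto(-19.3,71,242)
E
```

```text
t 21.8833 q [0.2271 0.2623 1.4983 0.0004 1.3819 0.4685] tooly yaw -13.83883426708772 width 0.4398005004872541
delta_pos [-0.0072  0.0006 -0.001 ] rot [-0.001   0.0001 -0.0031] dist 2.913632221538068
dock now [-19.5366  73.8761] 241.5981978198806 F [ 1.0669  0.9211 -0.1496] Fdock 0.8194395938873096 1.1468700892305486 tilt [-0.001   0.0002 -1.    ]
```

Continue in small steps until the end stop shows in the force.

Call:
servo_tool(deltas=[{"hand":-1,"delta_pos":[-0.001,0,0],"rot":[0,0,0]},{"hand":-1,"delta_pos":[-0.002,0,0],"rot":[0,0,0]},{"hand":-1,"delta_pos":[-0.003,0,0],"rot":[0,0,0]},{"hand":-1,"delta_pos":[-0.004,0,0],"rot":[0,0,0]},{"hand":-1,"delta_pos":[-0.005,0,0],"rot":[0,0,0]},{"hand":-1,"delta_pos":[-0.006,0,0],"rot":[0,0,0]},{"hand":-1,"delta_pos":[-0.007,0,0],"rot":[0,0,0]},{"hand":-1,"delta_pos":[-0.007,0,0],"rot":[0,0,0]}])

```text
time_s: 22.55
tcp_pos: [559.8, 186.0, 241.7]
orientation: [-2.471, -1.937, -0.002]
contact_force: [1.6, 4.8, -2.4]
width: 1.3
```

```bash
python3 - <<'E'
from h import *
dgoto(-19.3,71,242)
E
```

```text
t 22.55 q [0.2241 0.2597 1.5014 0.0024 1.3801 0.4645] tooly yaw -13.798839241320252 width 1.2565147677650002
delta_pos [-0.003   0.0009 -0.0007] rot [-0.0006 -0.0022 -0.0025] dist 1.2865522452743272
dock now [-19.6373  72.2093] 241.71882652937663 F [ 1.5613  4.7865 -2.3941] Fdock 0.3876868267286268 5.019725048941034 tilt [-0.0001  0.0024 -1.    ]
```

Call:
servo_tool(deltas=[{"hand":-1,"delta_pos":[-0.001,0,0],"rot":[0,0,0]},{"hand":-1,"delta_pos":[-0.002,0,0],"rot":[0,0,0]},{"hand":-1,"delta_pos":[-0.003,0,0],"rot":[0,0,0]},{"hand":-1,"delta_pos":[-0.003,0,0],"rot":[0,0,0]},{"hand":-1,"delta_pos":[-0.003,0,0],"rot":[0,0,0]},{"hand":-1,"delta_pos":[-0.003,0,0],"rot":[0,0,0]},{"hand":-1,"delta_pos":[-0.003,0,0],"rot":[0,0,0]},{"hand":-1,"delta_pos":[-0.003,0,0],"rot":[0,0,0]}])

```text
time_s: 23.22
tcp_pos: [559.6, 185.6, 241.8]
orientation: [-2.47, -1.937, -0.005]
contact_force: [3.8, 6.5, -3.2]
width: 0.5
```

Call:
servo_tool(deltas=[{"hand":-1,"delta_pos":[0.02,0,0],"rot":[0,0,0]},{"hand":-1,"delta_pos":[0.05,0,0],"rot":[0,0,0]},{"hand":-1,"delta_pos":[0.06,0,0],"rot":[0,0,0]},{"hand":-1,"delta_pos":[0.06,0,-0.1],"rot":[0,0,0]},{"hand":-1,"delta_pos":[0.06,0,-0.2],"rot":[0,0,0]},{"hand":-1,"delta_pos":[0,0,-0.3],"rot":[0,0,0]},{"hand":-1,"delta_pos":[-0.08,0.03,-0.3],"rot":[0,0,0]},{"hand":-1,"delta_pos":[-0.17,0.05,-0.3],"rot":[0,0,0]}])

```text
time_s: 23.88
tcp_pos: [563.2, 113.5, 366.7]
orientation: [2.466, 1.939, 0.01]
contact_force: [0.3, 0.3, -0.7]
width: 0.4
```

Call:
servo_tool(deltas=[{"hand":-1,"delta_pos":[-0.05,0,0],"rot":[0,0,0]},{"hand":-1,"delta_pos":[-0.1,0,0],"rot":[0,0,0]},{"hand":-1,"delta_pos":[-0.13,0,0],"rot":[0,0,0]},{"hand":-1,"delta_pos":[-0.13,0,0],"rot":[0,0,0]},{"hand":-1,"delta_pos":[-0.13,0,0],"rot":[0,0,0]},{"hand":-1,"delta_pos":[-0.13,0,0],"rot":[0,0,0]},{"hand":-1,"delta_pos":[-0.13,0,0],"rot":[0,0,0]},{"hand":-1,"delta_pos":[-0.13,0,0],"rot":[0,0,0]}])

```text
time_s: 24.55
tcp_pos: [550.4, 63.9, 361.5]
orientation: [-2.47, -1.939, 0.001]
contact_force: [0.6, 1.4, -0.4]
width: 0.4
```

```bash
python3 - <<'E'
from h import *
dgoto(0,-60,342)
c=cam('wrist')
a=cv2.cvtColor(c['color'],cv2.COLOR_RGB2BGR)[:200,130:390]
cv2.imwrite('pics/w13.png',cv2.resize(a,None,fx=3,fy=3,interpolation=cv2.INTER_CUBIC))
W=cloud(c).reshape(-1,3)
D=(W[:,:2]-o)@np.stack([X,Y],1)
for n,lo,hi,cx,cy in[('cap',80,89,0,0),('stub',92.5,100,0,0),('knob',62,70,-19,54)]:
    m=(W[:,2]>lo)&(W[:,2]<hi)&(np.hypot(*(D-[cx,cy]).T)<25);print(n,m.sum(),(D[m].min(0)+D[m].max(0))/2,np.median(W[m][:,2]))
c=cam('scene')
for l in ['barrel','canister','shotcup','cup','sugar','puckbox','spoon','tamper']:
        print(l,[(round(b['score'],2),pt(c,b['at'])) for b in eyes.boxes_of('scene',l)][:2])
save(c,'s13')
E
```

```text
t 24.55 q [0.013  0.1089 1.4326 0.0005 1.6013 0.2526] tooly yaw -13.727340827945111 width 0.35811806903993915
delta_pos [-0.0283 -0.0001  0.0487] rot [-0.0013 -0.0002 -0.0013] dist 22.525126811759314
dock now [  0.068  -48.6929] 361.4814449003051 F [ 0.5744  1.4203 -0.4407] Fdock 0.2230411085401912 1.515748755243134 tilt [-0.0012  0.0005 -1.    ]
cap 1240 [ 0.3441 -0.521 ] 86.66262846998573
stub 149 [ 0.666  -0.5968] 97.06975238243638
knob 408 [-19.1935  53.6993] 65.8354300158991
barrel [(0.73, array([535.1545,  -8.381 ,  44.3668])), (0.71, array([ 712.0709, -207.1407,   43.0431]))]
canister [(0.61, array([ 500.7934, -326.4933,   66.9531]))]
shotcup [(0.55, array([ 520.8334, -237.2868,   51.4737]))]
cup [(0.8, array([ 734.2714, -325.8106,   39.6331])), (0.72, array([549.3502, 167.9182,  37.089 ]))]
sugar [(0.67, array([738.0687, -90.8856,  82.6412])), (0.28, array([602.7067, 134.5023,  21.1103]))]
puckbox [(0.86, array([287.6419, 357.0068,  55.299 ]))]
spoon [(0.92, array([497.3802, 370.5029,  17.2617]))]
tamper [(0.61, array([694.7691, 402.4056,  33.4663]))]
```

View pics/w13.png

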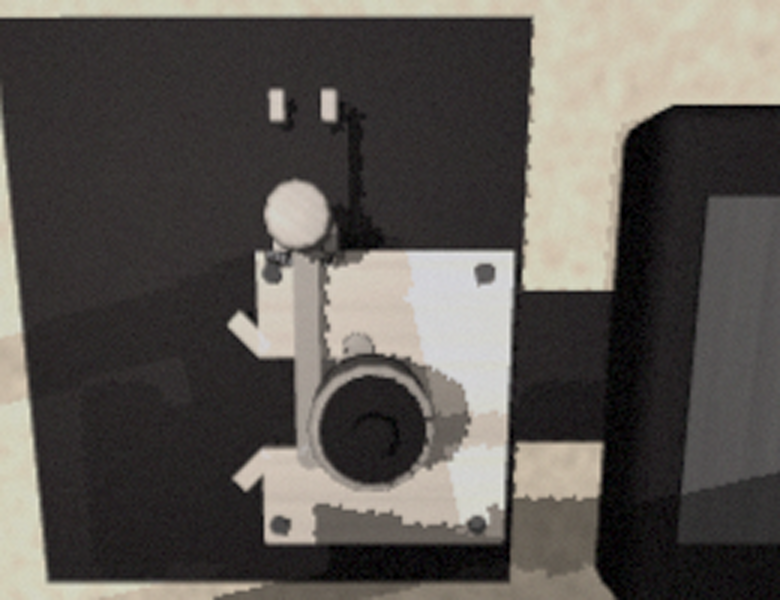

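The bar (knob at pixel 297,214) is fully across behind the barrel (375,430). The knob measures y = 53.7 mm against 54 mm fully across. The gripper is clear of everything.

```bash
python3 -c "
from workcell import hand_in
print(hand_in())"
```

```text
the job is handed in; nothing more can be done
None
```

The steel flanged barrel is seated in the dock with the locking bar fully across behind it, and I handed the job in at about 24.6 s.

**Insertion:** I took the barrel off the drip tray and slid it in along the slot with its flange under the plate. The highest force I read while pushing past the rollers was about 17 N. At one point the barrel stuck at the rollers because it was also pressing on the dock floor, so I raised it slightly to free it. It then reached the hard stop at about 8 N. I read forces only at the end of each move, so a short peak in between could have been missed.

**Locking bar:** I released the barrel and then pushed the bar across with closed fingers. Friction was about 1.7 N and the end stop reached about 7.5 N.

**Last checks:**
- **Barrel:** its axis measured about +0.7 mm in x and −0.6 mm in y from the seat. The top of the stub measured 97 mm; the drawing says 96.
- **Bar:** the knob measured y = 53.7 mm, against 54 mm fully across.
- **Other listed objects:** they measured within about 6 mm of their starting positions, which is roughly the detector's accuracy.
- **Gripper:** it was clear of everything at hand-in.

**Disagreements:** the final barrel search in the scene picture listed the blue and red look-alikes as its top two results. I therefore confirmed the seated barrel from the wrist picture and depth. The "cup" and "sugar" searches also gave false second hits on the dock, which I ignored.

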